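Fetch the specimen from behind the bottles

TASK

The black specimen is hemmed in by three bottles on the grey bottle stand. First stand all three bottles aside in the steel tray, then move the specimen into the empty pocket of the round holder without disturbing the two specimens already there, and only when it is in its pocket put every bottle back upright in the same place on the stand where it stood at the start.

Things in the scene. Friction and masses are not known exactly. Their poses are not given: they have to be found in the camera images.
- bottle_red_center (a point): White round bottle with a red pointed cap, 52 mm in diameter, 165 mm tall with its narrow tip; the solid part to grip is a 52 mm cylinder up to 127 mm above its foot. The point is on its axis half-way up, 82 mm above its foot; z is up along the bottle. It starts on one of the three large marked rings of the bottle stand.
- bottle_blue_center (a point): Larger white round bottle with a blue pointed cap, 64 mm in diameter, 190 mm tall with its narrow tip; the part to grip is a 64 mm cylinder up to 152 mm above its foot. The point is on its axis half-way up, 95 mm above its foot; z up along the bottle. It starts on one of the three large rings of the bottle stand.
- bottle_amber_center (a point): Brown bottle with a black cap, 56 mm in diameter, 131 mm tall; the part to grip is a 56 mm cylinder up to 125 mm above its foot. The point is on its axis half-way up, 65.5 mm above its foot; z up along the bottle. It starts on one of the three large rings of the bottle stand.
- specimen_center (a point): The wanted specimen: a black round puck with a pale square metal inset in its top, 30 mm in diameter, 21 mm high, standing low on the small ring of the bottle stand between the three bottles (a bottle's axis is 62 mm from its axis, so a gripper cannot come down on it past them). The point is its centre, 10.5 mm above its foot; z up.
- bottle_stand: Grey flat plate, 170 x 220 mm, 8 mm thick, fixed. Origin on its underside, 8 mm below its top; x, y along its short and long sides, z up. White marked rings (only printed, not raised enough to matter): three of 70 mm across for the bottles at (-40, 0), (22, 62) and (22, -62) mm, one of 42 mm for the specimen at (22, 0).
- tray: Shallow pressed-steel tray, fixed, about 190 x 270 mm, rim 18 mm high; origin at the centre of its underside, x along its short and y along its long side, z up. Flat inner floor 160 x 240 mm, 2 mm above the worktop: the side area for the bottles, with room for all three in a row along its y, about 76 mm apart.
- pocket (a point): Centre of the floor of the empty pocket in the round specimen holder. The holder is a fixed metal disc, 140 mm across and 8 mm high, with three ringed pockets 36 mm from its middle; each ring is 50 mm inside, 55 mm outside and 6 mm high, the point is on its floor, 8 mm above the worktop. x points away from the middle of the disc, z up; the two other pockets' centres lie at (-54, 31) and (-54, -31) mm. A pin 12 mm thick and 20 mm high stands in the middle at (-36, 0) mm.
- resident_a_center (a point): Red puck, 25 mm in diameter, 19 mm high, already standing in one pocket of the round holder, to be left alone. The point is its centre; z up.
- resident_b_center (a point): Cream puck, 26 mm in diameter, 16 mm high, already standing in another pocket of the round holder, to be left alone. The point is its centre; z up.

How it is judged:
By the outcome, as a careful person would: the job done as asked, in the order asked, and still so for the second after the job is handed in, with the robot touching nothing.
It also fails if it takes over 144 s, if anything falls off the work surface, if the arm or the gripper's body presses on something with over 40 N, if the wrist force passes 120 N, or if a joint passes its speed limit or range.

ROBOT

A 7-joint arm with a two-finger parallel gripper is mounted at the origin on a cart in front of the work surface, level with it; the furniture and walls round the work are solid. World frame = base frame: x ahead of the robot, y to its left, z up, the work surface at z = 0. Lengths are in m, angles in rad, forces in N, time in s.
With the tool pointing down it reaches from about 0.425 to 0.95 m from the base axis. Payload 16.7 kg.
Tool frame: the origin (TCP) lies at the very end of the fingers, on their centre line; the grasp point (between the pads) lies 19 mm behind it; x points along the fingers, y is the direction in which the jaws open and shut, and the axes are right-handed (so a half turn about x gives the same grasp; the last joint's range is limited). The gripper opens to 94 mm and grips with 3 to 60 N. Pads are 16 mm wide; open, the fingers measure 119 mm over their backs; the gripper's body (75 mm by 177 mm) begins 78 mm behind the grasp point.
Start: joints at [1.022, 0.426, 0.074, 1.606, -0.034, 1.111, -0.067], TCP at [0.263, -0.622, 0.205] pointing down, gripper open.
Joint ranges: [-2.85, 2.85], [-0.5, 2.14], [-1.23, 1.37], [0.21, 2.46], [-1.02, 4.16], [0.16, 2.05], [-2.73, 2.73]. Speed limits (rad/s): [1.89, 1.89, 2.39, 2.39, 3.01, 3.01, 3.01].

INTERFACE

Orientations are given as a rotation vector (axis times angle).
In Python, from rig import sensors, eyes, order gives the robot as it stands.
- The arm moves only by the tool move_arm, never from a script. Its argument "commands" is a list of rows, each an object with "rotation": the turn, a rotation vector about the tool's x, y, z in degrees, a list of three; "linear": the shift along the tool's x, y, z in mm, a list of three; "gripper": the closure, from -1 (fully open) to 1 (shut). In form: [{"rotation": [wx, wy, wz], "linear": [tx, ty, tz], "gripper": gripper}, ...]. A call has 1 to 10 rows; each row is the pose to reach, as a shift and turn from the pose commanded when the call began, along the tool's axes at that moment; what a row does not reach only later rows make up. A row lasts 1/8 s, in which the tool goes at most 62.5 mm and 10.7 degrees, less where a joint would pass 70% of its speed; a pose out of reach is approached as far as the arm can. A call with a gripper value outside its range is refused whole. The fingers move at their own pace and stop on an object; "force" is the grip in N (left out, the last holds). Time passes only in rows, so rows that repeat a pose let the fingers close. It gives the time, the measured TCP pose, the force and the opening at its end, in the units of the state.
- sensors.state(): the state, without advancing time (a new reading comes with each control period).
- eyes.grab_frame(name): name is "scene" or "top" or "wrist"; returns the picture (384x512x3 uint8, red, green, blue); there is no depth.
- eyes.get_calibration(name): a dict with "fx", "fy", "cx", "cy" (pixels), "k1" (the pictures are not rectified: a ray, as slopes to the right and down, at radius r is drawn at 1 + k1 r^2 times it, then the intrinsics apply), "rvec" (rotation vector, rad) and "tvec" (3), from world to camera coordinates, as OpenCV has them; the wrist camera has in their place "tool_from_camera" (4x4, takes a point from camera to tool coordinates, whose origin is the TCP and whose axes are the tool frame's). Camera axes: x right, y down, z forward; pixel columns grow to the right and rows downward; lengths in m; the calibration is good to about 2 mm. A picture is of the moment at which its call begins: read the wrist's pose just before it. get_calibration takes no time and is no camera call.
- order.finish_job(): hands the job in, once; it reports no verdict.
The state is a dict: "time_s": time; "joint_positions": joint angles; "qvel": joint speeds; "effort": joint torques, N m; "eef_pos": TCP position; "eef_rot": TCP orientation; "wrist_force": force on the tool from outside, world axes, zero at the start; "moment": the same for the moment, N m; "grip_width": finger opening in m.
Only numpy, scipy, OpenCV 4.12 (cv2) and the standard library are available. Lean on these libraries where they do the work, as an engineer would, in place of code of your own. Each camera call takes 0.05 s, during which the arm holds its last target. There are 200 camera calls.

## Working session

There is one attempt and no reset: what is moved stays moved. The work goes in short steps, Python scripts to look and compute and a tool call to move; the robot and the scene stay as the last step left them, time stands still between calls to the robot, and variables do not carry over. Pictures are saved under pics/ and viewed, about 12 in all and at most 16, crops included, and the job is handed in when it is done.

Besides the shell and the picture viewer there is one more tool, called in YAML: its name, and indented under it one key for each argument. move_arm: Moves the arm, as the interface text tells. Its arguments: {"type":"object","properties":{"commands":{"type":"array"},"force":{"type":"number"}},"required":["commands"]}

```bash
mkdir -p pics; cat > h.py <<'E'
import numpy as np, cv2
from scipy.spatial.transform import Rotation as R
from rig import sensors, eyes, order
def save(n,f): 
    im=eyes.grab_frame(n); cv2.imwrite('pics/'+f,im[:,:,::-1]); return im
def cam(n,st=None):
    c=eyes.get_calibration(n)
    K=np.array([[c['fx'],0,c['cx']],[0,c['fy'],c['cy']],[0,0,1.]]);D=np.array([c['k1'],0,0,0,0.])
    if 'rvec' in c: rv,tv=np.array(c['rvec']),np.array(c['tvec'])
    else:
        st=st or sensors.state();T=np.eye(4);T[:3,:3]=R.from_rotvec(st['eef_rot']).as_matrix();T[:3,3]=st['eef_pos']
        M=np.linalg.inv(T@np.array(c['tool_from_camera']));rv=R.from_matrix(M[:3,:3]).as_rotvec();tv=M[:3,3]
    return K,D,rv,tv
def proj(C,P): return cv2.projectPoints(np.array(P,float).reshape(-1,1,3),C[2],C[3],C[0],C[1])[0][:,0]
def back(C,uv,z):
    uv=np.array(uv,float).reshape(-1,1,2);n=cv2.undistortPoints(uv,C[0],C[1])[:,0]
    Rm=R.from_rotvec(C[2]).as_matrix();o=-Rm.T@C[3];d=np.c_[n,np.ones(len(n))]@Rm
    return o+d*((z-o[2])/d[:,2])[:,None]
E
python3 - <<'E'
from h import *
a=save('scene','s0.png');b=save('top','t0.png')
cv2.imwrite('pics/t0b.png',cv2.resize(b,(800,600),interpolation=cv2.INTER_CUBIC)[:,:,::-1])
s=sensors.state();print({k:np.round(v,3) for k,v in s.items()})
for n in('scene','top'):
    C=cam(n);Rm=R.from_rotvec(C[2]).as_matrix();print(n,np.round(-Rm.T@C[3],3),np.round(Rm[2],2),C[0][0,0])
print(R.from_rotvec(s['eef_rot']).as_matrix().round(3))
print(np.round(eyes.get_calibration('wrist')['tool_from_camera'],3))
E
```

```text
{'time_s': np.float64(0.1), 'joint_positions': array([ 1.021,  0.427,  0.074,  1.607, -0.034,  1.111, -0.067]), 'qvel': array([-0.001, -0.001, -0.   , -0.001, -0.   ,  0.   , -0.   ]), 'effort': array([ 9.0000e-03, -9.3746e+01,  3.6780e+00, -4.5504e+01, -4.9000e-02,
        1.7000e-02, -0.0000e+00]), 'eef_pos': array([ 0.263, -0.621,  0.205]), 'eef_rot': array([ 2.002,  0.407, -2.003]), 'wrist_force': array([-0.171,  0.491, -0.013]), 'moment': array([-0.01 , -0.026, -0.033]), 'grip_width': np.float64(0.094)}
scene [-0.043  0.701  0.822] [ 0.51 -0.58 -0.64] 426.4503295821833
top [0.403 0.015 1.131] [ 0.13 -0.   -0.99] 374.32158704908693
[[-0.001  0.389 -0.921]
 [ 0.001 -0.921 -0.389]
 [-1.    -0.001  0.   ]]
[[-0.001 -0.251  0.968 -0.18 ]
 [ 1.     0.     0.001  0.001]
 [-0.001  0.968  0.251 -0.074]
 [ 0.     0.     0.     1.   ]]
```

View pics/t0b.png

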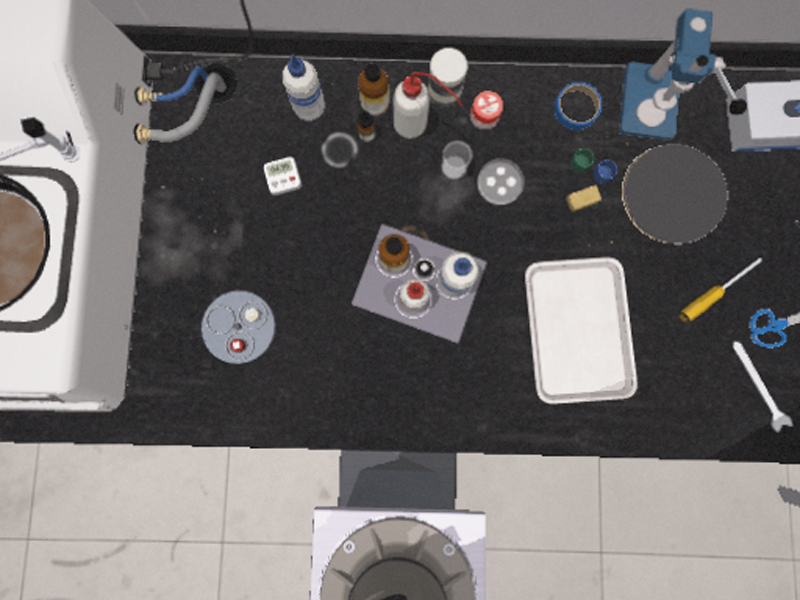

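View pics/s0.png

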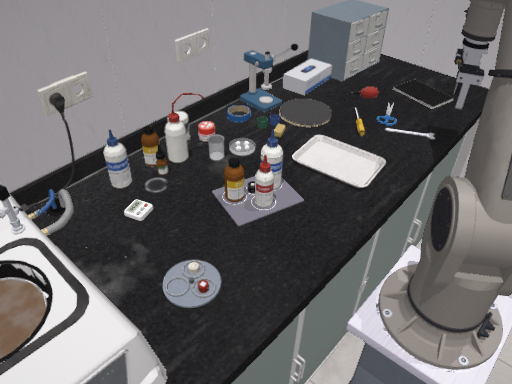

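The top view shows amber at (394,250)/1.5625, blue at (458,272), red at (414,295), the specimen at (425,268), the empty pocket at (220,320) and the tray centred at (581,330). I'll enlarge it next.

```bash
python3 - <<'E'
import cv2,numpy as np
b=cv2.imread('pics/t0.png');f=lambda x0,y0,w,h,s:cv2.resize(b[y0:y0+h,x0:x0+w],None,fx=s,fy=s,interpolation=cv2.INTER_CUBIC)
o=np.zeros((540,800,3),np.uint8);o[:540,:500]=f(220,135,100,90,5)[:540].shape[0] and cv2.copyMakeBorder(f(220,135,100,90,5),0,90,0,0,cv2.BORDER_CONSTANT)
o[:300,500:]=f(122,178,60,60,5);o[300:540,500:740]=f(330,160,80,80,3)
for i in range(0,500,50): cv2.line(o,(i,452),(i,460),(255,255,255),1)
cv2.imwrite('pics/c0.png',o)
E
```

```text
(no output)
```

View pics/c0.png

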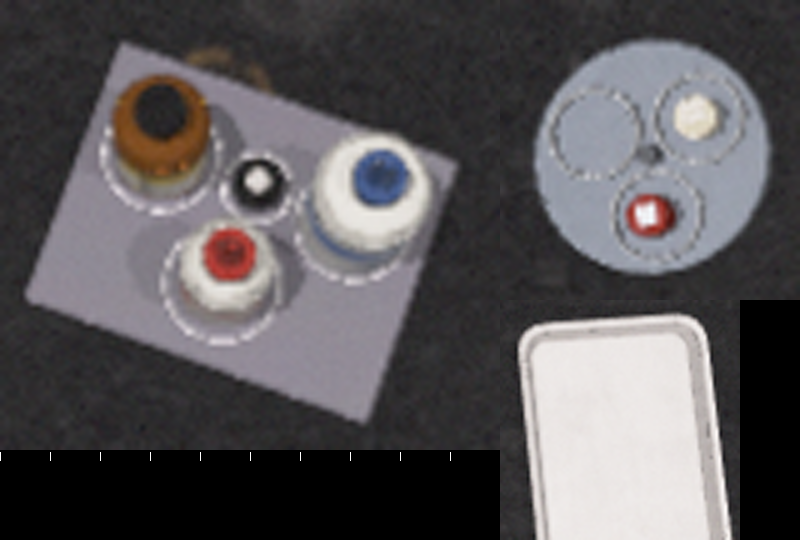

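The crop gives the stand corners at (122,42), (459,160), (367,424), (27,299). The specimen ring is at (257,185), the disc centre at (651,156) and the empty pocket ring at (596,134).

```bash
cat > fit.py <<'E'
from h import *
C=cam('top')
g=lambda p,ox=220,oy=135,dx=0,s=5:[(np.array(q)-[dx,0]+.5)/s-.5+[ox,oy] for q in p]
P=back(C,g([(122,42),(459,160),(367,424),(27,299)]),.008)[:,:2]  # far-left, far-right, near-right, near-left
L=np.array([[85,110],[85,-110],[-85,-110],[-85,110]])/1e3
c=P.mean(0);U,S,V=np.linalg.svd(L.T@(P-c));Rm=(U@V).T
yaw=np.arctan2(Rm[1,0],Rm[0,0]);print('stand',c,np.degrees(yaw),'res',((L@Rm.T+c-P)*1e3).round(1).tolist())
st={k:c+Rm@np.array(v)/1e3 for k,v in dict(red=(-40,0),pA=(22,62),pB=(22,-62),spec=(22,0)).items()}
print({k:v.round(4) for k,v in st.items()})
E
python3 - <<'E'
from fit import *
print('spec ring',back(C,g([(257,185)]),.008)[0].round(4), 'rings A,B,red', back(C,g([(161,152),(353,225),(222,285)]),.008)[:,:2].round(4).tolist())
print('amber cap',back(C,g([(161,110)]),.139)[0].round(4),'blue tip',back(C,g([(382,176)]),.198)[0].round(4),'red tip',back(C,g([(230,252)]),.173)[0].round(4),'spec top',back(C,g([(258,183)]),.029)[0].round(4))
h=dict(ox=122,oy=178,dx=500)
d=back(C,g([(651.5,156)],**h),.008)[0];p=back(C,g([(596,134)],**h),.014)[0]
ra=back(C,g([(649,215)],**h),.027)[0];rb=back(C,g([(695,116)],**h),.024)[0]
print('disc',d.round(4),'pocket',p.round(4),np.linalg.norm((p-d)[:2]),'ra',ra.round(4),'rb',rb.round(4))
for q in(p,ra,rb):print(np.degrees(np.arctan2(*(q-d)[[1,0]])))
tr=np.array([(526,260),(623,258),(636,398),(540,403)])/1.5625
t=back(C,tr,.018);print('tray',t.mean(0).round(4),t[:,:2].round(3).tolist())
E
```

```text
stand [ 0.5768299  -0.02639616] -18.306253887827435 res [[0.6, 0.4], [-0.6, -0.7], [0.3, -1.1], [-0.3, 1.4]]
{'red': array([ 0.5389, -0.0138]), 'pA': array([0.6172, 0.0256]), 'pB': array([ 0.5782, -0.0922]), 'spec': array([ 0.5977, -0.0333])}
spec ring [ 0.6047 -0.034   0.008 ] rings A,B,red [[0.6235, 0.025], [0.5817, -0.0928], [0.5428, -0.0141]]
amber cap [0.6208 0.0245 0.139 ] blue tip [ 0.577  -0.0889  0.198 ] red tip [ 0.5396 -0.0136  0.173 ] spec top [ 0.6022 -0.0336  0.029 ]
disc [0.4815 0.3201 0.008 ] pocket [0.4934 0.3522 0.014 ] 0.03415803444536123 ra [0.4456 0.3143 0.027 ] rb [0.5048 0.2917 0.024 ]
69.75953844143518
-170.6967130281568
-50.73877263223979
tray [ 0.4944 -0.3361  0.018 ] [[0.624, -0.232], [0.633, -0.419], [0.367, -0.437], [0.353, -0.257]]
```

```bash
cat >> h.py <<'E'
def goal(*gs):
    s=sensors.state();M=R.from_rotvec(s['eef_rot']);p=np.array(s['eef_pos'])
    print('now',p.round(4),'yaw %.1f'%np.degrees(np.arctan2(*M.as_matrix()[[1,0],1])),'w',round(s['grip_width'],4),'t',s['time_s'])
    for x,y,z,yw in gs:
        a=np.radians(yw);c,n=np.cos(a),np.sin(a)
        G=R.from_matrix(np.array([[0,c,n],[0,n,-c],[-1,0,0]]))
        print('lin',(M.inv().apply(np.array([x,y,z])-p)*1e3).round(1),'rot',np.degrees((M.inv()*G).as_rotvec()).round(1))
E
python3 -c "
from h import *
goal((.263,-.622,.33,-67),(.59,.02,.33,-18.3));print(eyes.get_calibration('wrist')['fx'])"
```

```text
now [ 0.2625 -0.6214  0.2048] yaw -67.1 w 0.094 t 0.1
lin [-125.2    0.6   -0.2] rot [-0.1  0.   0.1]
lin [-124.7 -463.5 -551.3] rot [-48.8  -0.    0.1]
345.24702964474534
```

move_arm:
  commands:
    - {"rotation":[0,0,0],"linear":[-60,0,0],"gripper":-1}
    - {"rotation":[0,0,0],"linear":[-125,0,0],"gripper":-1}
    - {"rotation":[-9,0,0],"linear":[-125,-38,-46],"gripper":-1}
    - {"rotation":[-18,0,0],"linear":[-125,-77,-92],"gripper":-1}
    - {"rotation":[-27,0,0],"linear":[-125,-115,-138],"gripper":-1}
    - {"rotation":[-36,0,0],"linear":[-125,-154,-184],"gripper":-1}
    - {"rotation":[-45,0,0],"linear":[-125,-192,-230],"gripper":-1}
    - {"rotation":[-49,0,0],"linear":[-125,-231,-276],"gripper":-1}
    - {"rotation":[-49,0,0],"linear":[-125,-270,-322],"gripper":-1}
    - {"rotation":[-49,0,0],"linear":[-125,-308,-368],"gripper":-1}
  force: 30

```text
time_s: 1.35
eef_pos: [0.4822, -0.193, 0.3305]
eef_rot: [1.438, 1.043, -1.438]
wrist_force: [0.4, -0.7, 0.7]
grip_width: 0.0938
```

```bash
python3 -c "
from h import *
goal((.59,.02,.33,-18.3))"
```

```text
now [ 0.4822 -0.193   0.3305] yaw -18.1 w 0.0938 t 1.35
lin [   0.4   36.3 -235.9] rot [0.2 0.  0. ]
```

move_arm:
  commands:
    - {"rotation":[0,0,0],"linear":[0,9,-58],"gripper":-1}
    - {"rotation":[0,0,0],"linear":[0,18,-117],"gripper":-1}
    - {"rotation":[0,0,0],"linear":[0,27,-175],"gripper":-1}
    - {"rotation":[0,0,0],"linear":[0,36,-236],"gripper":-1}
    - {"rotation":[0,0,0],"linear":[0,36,-236],"gripper":-1}
    - {"rotation":[0,0,0],"linear":[0,36,-236],"gripper":-1}

```text
time_s: 2.1
eef_pos: [0.5891, 0.0179, 0.33]
eef_rot: [1.437, 1.043, -1.439]
wrist_force: [0.3, -0.5, -0.5]
grip_width: 0.0942
```

```bash
python3 - <<'E'
from h import *
import fit
goal()
C=cam('wrist');b=save('wrist','w0.png')
cv2.imwrite('pics/w0b.png',cv2.resize(b,(800,600),interpolation=cv2.INTER_CUBIC)[:,:,::-1])
import json;json.dump([np.array(x).tolist() for x in C],open('C0.json','w'))
for k,z in(('red',.173),('pA',.139),('pB',.198),('spec',.029)):print(k,(proj(C,[*fit.st[k],z])*1.5625).round(0),(proj(C,[*fit.st[k],.008])*1.5625).round(0))
E
```

```text
stand [ 0.5768299  -0.02639616] -18.306253887827435 res [[0.6, 0.4], [-0.6, -0.7], [0.3, -1.1], [-0.3, 1.4]]
{'red': array([ 0.5389, -0.0138]), 'pA': array([0.6172, 0.0256]), 'pB': array([ 0.5782, -0.0922]), 'spec': array([ 0.5977, -0.0333])}
now [0.5891 0.0179 0.33  ] yaw -18.1 w 0.0942 t 2.1
red [[338. 357.]] [[356. 299.]]
pA [[430. 256.]] [[422. 235.]]
pB [[432. 461.]] [[420. 361.]]
spec [[422. 305.]] [[421. 300.]]
```

View pics/w0b.png

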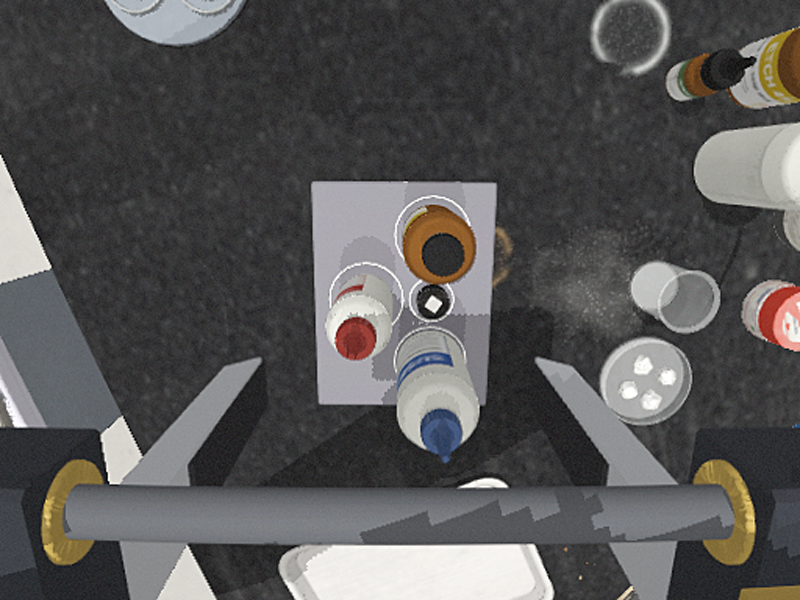

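The wrist view shows the stand corners at (313,183), (496,184), (487,403), (319,405). The amber cap is at (442,254), the blue tip at (446,461), and the specimen at (433,301).

```bash
python3 - <<'E'
from fit import *
import json
C0=C;C=[np.array(x) for x in json.load(open('C0.json'))]
s=lambda p:(np.array(p,float)+.5)/1.5625-.5
P=back(C,s([(313,182),(497,183),(488,404),(319,405)]),.008)[:,:2]
L=np.array([[-85,110],[85,110],[85,-110],[-85,-110]])/1e3
c=P.mean(0);U,S,V=np.linalg.svd(L.T@(P-c));Rm=(U@V).T
print('stand',c.round(4),np.degrees(np.arctan2(Rm[1,0],Rm[0,0])),((L@Rm.T+c-P)*1e3).round(1).tolist(), 'top',fit.c if 0 else '')
for k,v in dict(red=(-40,0),amb=(22,62),blu=(22,-62),spec=(22,0)).items():print(k,(c+Rm@np.array(v)/1e3).round(4))
for k,uv,z in(('amber cap',(442,254),.139),('blue tip',(446,461),.198),('spec',(433,302),.029),('spec ring',(433,300.5),.008),('red ring',(366,299),.008),('amb ring',(432,232),.008)):print(k,back(C,s([uv]),z)[0].round(4))
E
```

```text
stand [ 0.5768299  -0.02639616] -18.306253887827435 res [[0.6, 0.4], [-0.6, -0.7], [0.3, -1.1], [-0.3, 1.4]]
{'red': array([ 0.5389, -0.0138]), 'pA': array([0.6172, 0.0256]), 'pB': array([ 0.5782, -0.0922]), 'spec': array([ 0.5977, -0.0333])}
stand [ 0.5824 -0.0277] -18.179413176271236 [[-1.2, 1.0], [1.4, 0.6], [-0.7, -1.4], [0.5, -0.3]] top 
red [ 0.5444 -0.0152]
amb [0.6226 0.0244]
blu [ 0.5839 -0.0935]
spec [ 0.6033 -0.0346]
amber cap [0.6252 0.0248 0.139 ]
blue tip [ 0.5868 -0.0951  0.198 ]
spec [ 0.6079 -0.0335  0.029 ]
spec ring [ 0.6081 -0.0374  0.008 ]
red ring [ 0.5477 -0.0161  0.008 ]
amb ring [0.6265 0.0253 0.008 ]
```

```bash
python3 -c "
from h import *
goal((.5445,-.0148,.33,-18.2),(.5445,-.0148,.094,-18.2))"
```

```text
now [0.589  0.0172 0.3302] yaw -18.2 w 0.0937 t 2.15
lin [  0.3 -32.4  44.3] rot [0. 0. 0.]
lin [236.3 -32.2  44.1] rot [0. 0. 0.]
```

move_arm:
  commands:
    - {"rotation":[0,0,0],"linear":[0,-32,44],"gripper":-1}
    - {"rotation":[0,0,0],"linear":[30,-32,44],"gripper":-1}
    - {"rotation":[0,0,0],"linear":[80,-32,44],"gripper":-1}
    - {"rotation":[0,0,0],"linear":[130,-32,44],"gripper":-1}
    - {"rotation":[0,0,0],"linear":[180,-32,44],"gripper":-1}
    - {"rotation":[0,0,0],"linear":[215,-32,44],"gripper":-1}
    - {"rotation":[0,0,0],"linear":[236,-32,44],"gripper":-1}
    - {"rotation":[0,0,0],"linear":[236,-32,44],"gripper":-1}

```text
time_s: 3.15
eef_pos: [0.5441, -0.015, 0.0935]
eef_rot: [1.438, 1.043, -1.442]
wrist_force: [0.2, -0.7, -0.6]
grip_width: 0.094
```

```bash
python3 - <<'E'
from h import *
goal((.5445,-.0148,.094,-18.2)); print(sensors.state()['wrist_force'])
C=cam('wrist');b=save('wrist','w1.png')
print(proj(C,[[.5445,-.0148,.173],[.5445,-.0148,.135]]))
E
```

```text
now [ 0.5441 -0.015   0.0935] yaw -18.2 w 0.094 t 3.15
lin [-0.5  0.3 -0.3] rot [-0.   0.1  0.1]
[ 0.23771577 -0.74650564 -0.5854212 ]
[[250.1093353  332.82973022]
 [251.27608919 279.54133402]]
```

View pics/w1.png

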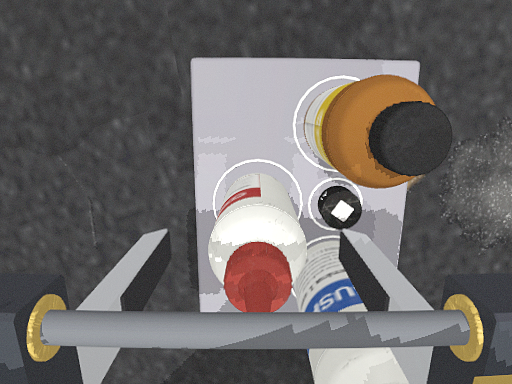

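The bottle sits between the fingers, with its body at columns 209–306 and the finger midline at about 255. I'm closing the gripper.

move_arm:
  commands:
    - {"rotation":[0,0,0],"linear":[0,0,0],"gripper":1}
    - {"rotation":[0,0,0],"linear":[0,0,0],"gripper":1}
    - {"rotation":[0,0,0],"linear":[0,0,0],"gripper":1}
    - {"rotation":[0,0,0],"linear":[0,0,0],"gripper":1}
    - {"rotation":[0,0,0],"linear":[0,0,0],"gripper":1}
    - {"rotation":[0,0,0],"linear":[0,0,0],"gripper":1}
    - {"rotation":[0,0,0],"linear":[-10,0,0],"gripper":1}
    - {"rotation":[0,0,0],"linear":[-40,0,0],"gripper":1}
    - {"rotation":[0,0,0],"linear":[-80,0,0],"gripper":1}
    - {"rotation":[0,0,0],"linear":[-120,0,0],"gripper":1}
  force: 30

```text
time_s: 4.45
eef_pos: [0.5449, -0.0135, 0.2161]
eef_rot: [1.438, 1.043, -1.438]
wrist_force: [0.5, -0.8, -2.4]
grip_width: 0.0518
```

```bash
python3 -c "
from h import *
goal((.422,-.342,.22,-85.4),(.422,-.342,.0905,-85.4)); print(sensors.state()['wrist_force'])"
```

```text
now [ 0.5449 -0.0135  0.2161] yaw -18.1 w 0.0518 t 4.45
lin [ -3.9 -14.8 350.5] rot [67.3  0.   0. ]
lin [125.6 -14.8 350.5] rot [67.3  0.   0. ]
[ 0.49496816 -0.7770917  -2.36502392]
```

move_arm:
  commands:
    - {"rotation":[0,0,0],"linear":[-40,-15,0],"gripper":1}
    - {"rotation":[0,0,0],"linear":[-50,-15,40],"gripper":1}
    - {"rotation":[8,0,0],"linear":[-50,-15,80],"gripper":1}
    - {"rotation":[16,0,0],"linear":[-50,-15,120],"gripper":1}
    - {"rotation":[24,0,0],"linear":[-50,-15,165],"gripper":1}
    - {"rotation":[33,0,0],"linear":[-50,-15,210],"gripper":1}
    - {"rotation":[42,0,0],"linear":[-50,-15,255],"gripper":1}
    - {"rotation":[51,0,0],"linear":[-40,-15,300],"gripper":1}
    - {"rotation":[60,0,0],"linear":[-20,-15,335],"gripper":1}
    - {"rotation":[67,0,0],"linear":[0,-15,350],"gripper":1}

```text
time_s: 5.7
eef_pos: [0.4212, -0.3434, 0.2144]
eef_rot: [2.181, 0.086, -2.181]
wrist_force: [-0.5, 0.4, -3.1]
grip_width: 0.0515
```

```bash
python3 -c "
from h import *
goal((.422,-.342,.0905,-85.4)); print(sensors.state()['wrist_force'])
C=cam('wrist');save('wrist','w2.png')"
```

```text
now [ 0.4212 -0.3434  0.2144] yaw -85.5 w 0.0515 t 5.7
lin [123.9  -1.4  -0.9] rot [-0.1 -0.  -0. ]
[-0.50120969  0.37903861 -3.076167  ]
```

View pics/w2.png

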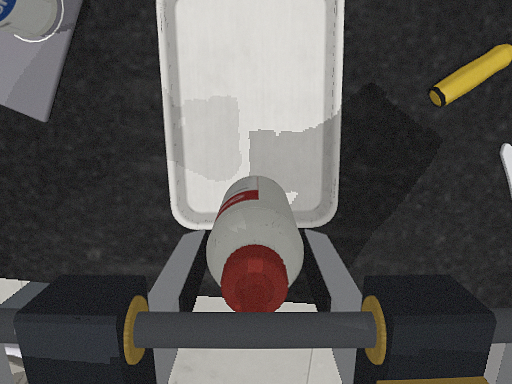

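```bash
python3 -c "
from h import *
C=cam('wrist')
print(proj(C,[[.422,-.342,.002]]),back(C,[[253,205]],.004),back(C,[[253,229]],.018),back(C,[[183,100],[335,100]],.004))"
```

```text
[[252.66976727 174.26253422]] [[ 0.38615645 -0.34495519  0.004     ]] [[ 0.36161941 -0.34677106  0.018     ]] [[ 0.4987911  -0.2605736   0.004     ]
 [ 0.51085924 -0.42545129  0.004     ]]
```

move_arm:
  commands:
    - {"rotation":[0,0,0],"linear":[30,-1,-5],"gripper":1}
    - {"rotation":[0,0,0],"linear":[60,-1,-5],"gripper":1}
    - {"rotation":[0,0,0],"linear":[90,-1,-5],"gripper":1}
    - {"rotation":[0,0,0],"linear":[110,-1,-5],"gripper":1}
    - {"rotation":[0,0,0],"linear":[120,-1,-5],"gripper":1}
    - {"rotation":[0,0,0],"linear":[126,-1,-5],"gripper":1}
    - {"rotation":[0,0,0],"linear":[126,-1,-5],"gripper":1}
    - {"rotation":[0,0,0],"linear":[126,-1,-5],"gripper":1}

```text
time_s: 6.75
eef_pos: [0.4275, -0.3403, 0.0892]
eef_rot: [2.178, 0.093, -2.177]
wrist_force: [0.2, 0.6, -2.5]
grip_width: 0.0515
```

```bash
python3 -c "
from h import *
goal((.5,-.09,.33,-18.2)); print(sensors.state()['wrist_force'])"
```

```text
now [ 0.4275 -0.3403  0.0892] yaw -85.1 w 0.0515 t 6.75
lin [-240.9 -243.1  -93.8] rot [-66.9  -0.   -0. ]
[ 0.16992909  0.64929483 -2.48072157]
```

move_arm:
  commands:
    - {"rotation":[0,0,0],"linear":[1.5,0,0],"gripper":1}
    - {"rotation":[0,0,0],"linear":[1.5,0,0],"gripper":1}
    - {"rotation":[0,0,0],"linear":[1.5,0,0],"gripper":-1}
    - {"rotation":[0,0,0],"linear":[1.5,0,0],"gripper":-1}
    - {"rotation":[0,0,0],"linear":[1.5,0,0],"gripper":-1}
    - {"rotation":[0,0,0],"linear":[1.5,0,0],"gripper":-1}
    - {"rotation":[0,0,0],"linear":[-40,0,0],"gripper":-1}
    - {"rotation":[0,0,0],"linear":[-100,0,0],"gripper":-1}
    - {"rotation":[0,0,0],"linear":[-160,0,0],"gripper":-1}
    - {"rotation":[0,0,0],"linear":[-220,0,0],"gripper":-1}

```text
time_s: 8.0
eef_pos: [0.4269, -0.3399, 0.3106]
eef_rot: [2.178, 0.093, -2.177]
wrist_force: [0.0, -0.5, -0.6]
grip_width: 0.094
```

```bash
python3 -c "
from h import *
goal((.623,.0247,.30,-18.2),(.623,.0247,.0845,-18.2)); print(sensors.state()['wrist_force'])"
```

```text
now [ 0.4269 -0.3399  0.3106] yaw -85.1 w 0.094 t 8.0
lin [  10.6 -346.5 -226.6] rot [-66.9  -0.   -0. ]
lin [ 226.1 -346.6 -226.6] rot [-66.9  -0.   -0. ]
[ 0.00529408 -0.47419155 -0.6295305 ]
```

move_arm:
  commands:
    - {"rotation":[-8,0,0],"linear":[0,-43,-28],"gripper":-1}
    - {"rotation":[-16,0,0],"linear":[0,-86,-56],"gripper":-1}
    - {"rotation":[-24,0,0],"linear":[0,-130,-85],"gripper":-1}
    - {"rotation":[-33,0,0],"linear":[0,-173,-113],"gripper":-1}
    - {"rotation":[-42,0,0],"linear":[0,-217,-141],"gripper":-1}
    - {"rotation":[-51,0,0],"linear":[0,-260,-170],"gripper":-1}
    - {"rotation":[-60,0,0],"linear":[0,-303,-198],"gripper":-1}
    - {"rotation":[-67,0,0],"linear":[0,-347,-228],"gripper":-1}
    - {"rotation":[-67,0,0],"linear":[0,-347,-228],"gripper":-1}
    - {"rotation":[-67,0,0],"linear":[0,-347,-228],"gripper":-1}

```text
time_s: 9.25
eef_pos: [0.6245, 0.0247, 0.3081]
eef_rot: [1.438, 1.043, -1.439]
wrist_force: [-1.1, -1.1, 0.2]
grip_width: 0.094
```

```bash
python3 -c "
from h import *
goal((.6243,.025,.084,-18.2))"
```

```text
now [0.6245 0.0247 0.3081] yaw -18.1 w 0.094 t 9.25
lin [ 2.241e+02 -1.000e-01 -3.000e-01] rot [0.1 0.  0. ]
```

move_arm:
  commands:
    - {"rotation":[0,0,0],"linear":[45,0,0],"gripper":-1}
    - {"rotation":[0,0,0],"linear":[95,0,0],"gripper":-1}
    - {"rotation":[0,0,0],"linear":[145,0,0],"gripper":-1}
    - {"rotation":[0,0,0],"linear":[190,0,0],"gripper":-1}
    - {"rotation":[0,0,0],"linear":[215,0,0],"gripper":-1}
    - {"rotation":[0,0,0],"linear":[224,0,0],"gripper":-1}
    - {"rotation":[0,0,0],"linear":[224,0,0],"gripper":-1}

```text
time_s: 10.12
eef_pos: [0.6247, 0.0243, 0.0849]
eef_rot: [1.439, 1.042, -1.439]
wrist_force: [-0.3, 0.4, -0.3]
grip_width: 0.094
```

```bash
python3 -c "
from h import *
goal();print(sensors.state()['wrist_force']);save('wrist','w3.png')"
```

```text
now [0.6247 0.0243 0.0849] yaw -18.2 w 0.094 t 10.125
[-0.27160905  0.37077771 -0.33944205]
```

View pics/w3.png

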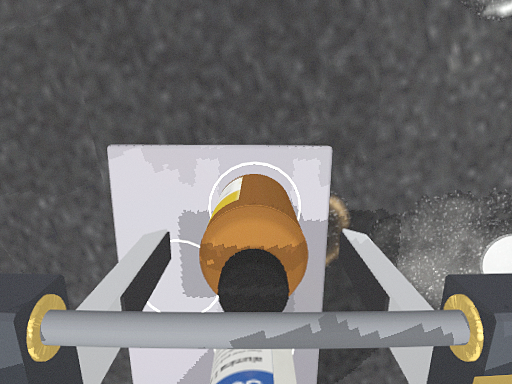

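The amber body spans 200–308 and is centred between the fingers. Gripping and lifting.

move_arm:
  commands:
    - {"rotation":[0,0,0],"linear":[0,0,0],"gripper":1}
    - {"rotation":[0,0,0],"linear":[0,0,0],"gripper":1}
    - {"rotation":[0,0,0],"linear":[0,0,0],"gripper":1}
    - {"rotation":[0,0,0],"linear":[0,0,0],"gripper":1}
    - {"rotation":[0,0,0],"linear":[0,0,0],"gripper":1}
    - {"rotation":[0,0,0],"linear":[-10,0,0],"gripper":1}
    - {"rotation":[0,0,0],"linear":[-50,0,0],"gripper":1}
    - {"rotation":[0,0,0],"linear":[-100,0,0],"gripper":1}
    - {"rotation":[0,0,0],"linear":[-155,0,0],"gripper":1}
    - {"rotation":[0,0,0],"linear":[-200,0,0],"gripper":1}

```text
time_s: 11.42
eef_pos: [0.6246, 0.0252, 0.2874]
eef_rot: [1.439, 1.042, -1.436]
wrist_force: [0.2, -0.7, -2.0]
grip_width: 0.0557
```

```bash
python3 -c "
from h import *
goal((.503,-.334,.20,-85.1)); print(sensors.state()['wrist_force'])"
```

```text
now [0.6246 0.0252 0.2874] yaw -18.1 w 0.0557 t 11.425
lin [ 87.2  -4.2 379.3] rot [67.  -0.1 -0. ]
[ 0.22644618 -0.71669234 -2.00054891]
```

move_arm:
  commands:
    - {"rotation":[0,0,0],"linear":[-30,-20,20],"gripper":1}
    - {"rotation":[0,0,0],"linear":[-35,-40,60],"gripper":1}
    - {"rotation":[8,0,0],"linear":[-35,-40,105],"gripper":1}
    - {"rotation":[17,0,0],"linear":[-35,-40,150],"gripper":1}
    - {"rotation":[26,0,0],"linear":[-35,-40,195],"gripper":1}
    - {"rotation":[35,0,0],"linear":[-20,-30,240],"gripper":1}
    - {"rotation":[44,0,0],"linear":[5,-20,285],"gripper":1}
    - {"rotation":[53,0,0],"linear":[30,-12,330],"gripper":1}
    - {"rotation":[62,0,0],"linear":[60,-5,370],"gripper":1}
    - {"rotation":[67,0,0],"linear":[87,-4,380],"gripper":1}

```text
time_s: 12.68
eef_pos: [0.5016, -0.3376, 0.1968]
eef_rot: [2.181, 0.085, -2.182]
wrist_force: [-0.4, 0.3, -1.3]
grip_width: 0.0556
```

```bash
python3 -c "
from h import *
goal((.503,-.334,.079,-85.1)); print(sensors.state()['wrist_force'])"
```

```text
now [ 0.5016 -0.3376  0.1968] yaw -85.5 w 0.0556 t 12.675
lin [117.8  -3.6  -1.7] rot [-0.4  0.  -0. ]
[-0.39111183  0.33702353 -1.27013781]
```

move_arm:
  commands:
    - {"rotation":[0,0,0],"linear":[40,-3,-2],"gripper":1}
    - {"rotation":[0,0,0],"linear":[75,-3,-2],"gripper":1}
    - {"rotation":[0,0,0],"linear":[100,-3,-2],"gripper":1}
    - {"rotation":[0,0,0],"linear":[112,-3,-2],"gripper":1}
    - {"rotation":[0,0,0],"linear":[117.5,-3,-2],"gripper":1}
    - {"rotation":[0,0,0],"linear":[117.5,-3,-2],"gripper":1}
    - {"rotation":[0,0,0],"linear":[117.5,-3,-2],"gripper":1}

```text
time_s: 13.55
eef_pos: [0.5051, -0.332, 0.0809]
eef_rot: [2.179, 0.093, -2.176]
wrist_force: [0.7, -0.8, -1.6]
grip_width: 0.0555
```

```bash
python3 -c "
from h import *
goal((.503,-.334,.079,-85.1)); print(sensors.state()['wrist_force'])"
```

```text
now [ 0.5051 -0.332   0.0809] yaw -85.1 w 0.0555 t 13.55
lin [1.9 1.8 2.3] rot [ 0.  -0.1 -0. ]
[ 0.74571374 -0.77627075 -1.62751499]
```

move_arm:
  commands:
    - {"rotation":[0,0,0],"linear":[1.5,0,0],"gripper":1}
    - {"rotation":[0,0,0],"linear":[1.5,0,0],"gripper":1}
    - {"rotation":[0,0,0],"linear":[1.5,0,0],"gripper":-1}
    - {"rotation":[0,0,0],"linear":[1.5,0,0],"gripper":-1}
    - {"rotation":[0,0,0],"linear":[1.5,0,0],"gripper":-1}
    - {"rotation":[0,0,0],"linear":[1.5,0,0],"gripper":-1}
    - {"rotation":[0,0,0],"linear":[-40,0,0],"gripper":-1}
    - {"rotation":[0,0,0],"linear":[-100,0,0],"gripper":-1}
    - {"rotation":[0,0,0],"linear":[-160,0,0],"gripper":-1}
    - {"rotation":[0,0,0],"linear":[-230,0,0],"gripper":-1}

```text
time_s: 14.8
eef_pos: [0.5042, -0.3316, 0.3045]
eef_rot: [2.178, 0.093, -2.178]
wrist_force: [0.3, -1.0, 0.3]
grip_width: 0.094
```

```bash
python3 -c "
from h import *
goal((.5855,-.0935,.30,-18.2)); print(sensors.state()['wrist_force'])"
```

```text
now [ 0.5042 -0.3316  0.3045] yaw -85.1 w 0.094 t 14.8
lin [   4.6 -230.2 -101.3] rot [-66.9  -0.    0. ]
[ 0.25603933 -1.01715994  0.33598499]
```

move_arm:
  commands:
    - {"rotation":[-10,0,0],"linear":[0,-45,-20],"gripper":-1}
    - {"rotation":[-20,0,0],"linear":[0,-90,-40],"gripper":-1}
    - {"rotation":[-30,0,0],"linear":[0,-135,-60],"gripper":-1}
    - {"rotation":[-40,0,0],"linear":[0,-180,-80],"gripper":-1}
    - {"rotation":[-50,0,0],"linear":[0,-230,-101],"gripper":-1}
    - {"rotation":[-60,0,0],"linear":[0,-230,-101],"gripper":-1}
    - {"rotation":[-67,0,0],"linear":[0,-230,-101],"gripper":-1}
    - {"rotation":[-67,0,0],"linear":[0,-230,-101],"gripper":-1}
    - {"rotation":[-67,0,0],"linear":[0,-230,-101],"gripper":-1}

```text
time_s: 15.92
eef_pos: [0.5855, -0.0941, 0.3025]
eef_rot: [1.44, 1.041, -1.44]
wrist_force: [0.2, -0.3, 0.6]
grip_width: 0.0941
```

```bash
python3 -c "
from h import *
goal((.5855,-.0935,.119,-18.2))"
```

```text
now [ 0.5855 -0.0941  0.3025] yaw -18.3 w 0.0941 t 15.925
lin [183.5  -0.2  -0.6] rot [-0.1 -0.   0. ]
```

move_arm:
  commands:
    - {"rotation":[0,0,0],"linear":[40,0,-0.6],"gripper":-1}
    - {"rotation":[0,0,0],"linear":[80,0,-0.6],"gripper":-1}
    - {"rotation":[0,0,0],"linear":[120,0,-0.6],"gripper":-1}
    - {"rotation":[0,0,0],"linear":[155,0,-0.6],"gripper":-1}
    - {"rotation":[0,0,0],"linear":[175,0,-0.6],"gripper":-1}
    - {"rotation":[0,0,0],"linear":[183,0,-0.6],"gripper":-1}
    - {"rotation":[0,0,0],"linear":[183,0,-0.6],"gripper":-1}

```text
time_s: 16.8
eef_pos: [0.5861, -0.0934, 0.1199]
eef_rot: [1.439, 1.042, -1.438]
wrist_force: [-0.6, 0.4, -0.1]
grip_width: 0.094
```

```bash
python3 -c "
from h import *
goal();print(sensors.state()['wrist_force']);save('wrist','w4.png')"
```

```text
now [ 0.5861 -0.0934  0.1199] yaw -18.1 w 0.094 t 16.8
[-0.59125733  0.35709139 -0.06935768]
```

View pics/w4.png

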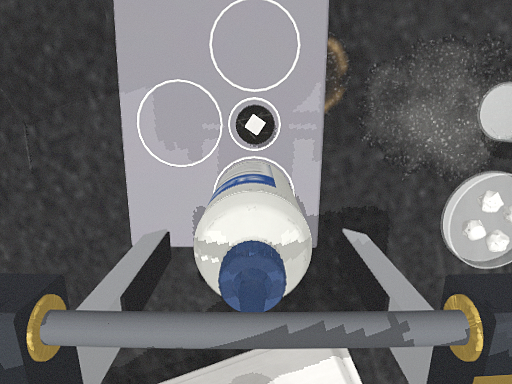

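The blue body spans 194–312 and is centred. The rings are now clear: amber's at (254.5,44), red's at (179.5,123), and the specimen's at (255,124).

```bash
python3 -c "
from h import *
C=cam('wrist');print(back(C,[[254.5,44],[179.5,123],[255,124]],.008).round(4),back(C,[[255,124.5]],.029))"
```

```text
[[ 0.6267  0.0241  0.008 ]
 [ 0.5483 -0.0151  0.008 ]
 [ 0.6077 -0.0356  0.008 ]] [[ 0.60773535 -0.0351139   0.029     ]]
```

move_arm:
  commands:
    - {"rotation":[0,0,0],"linear":[0,0,0],"gripper":1}
    - {"rotation":[0,0,0],"linear":[0,0,0],"gripper":1}
    - {"rotation":[0,0,0],"linear":[0,0,0],"gripper":1}
    - {"rotation":[0,0,0],"linear":[0,0,0],"gripper":1}
    - {"rotation":[0,0,0],"linear":[0,0,0],"gripper":1}
    - {"rotation":[0,0,0],"linear":[-10,0,0],"gripper":1}
    - {"rotation":[0,0,0],"linear":[-40,0,0],"gripper":1}
    - {"rotation":[0,0,0],"linear":[-80,0,0],"gripper":1}
    - {"rotation":[0,0,0],"linear":[-120,0,0],"gripper":1}
    - {"rotation":[0,0,0],"linear":[-120,0,0],"gripper":1}
  force: 35

```text
time_s: 18.1
eef_pos: [0.5871, -0.0933, 0.2429]
eef_rot: [1.44, 1.039, -1.434]
wrist_force: [-0.1, -0.2, -3.5]
grip_width: 0.0634
```

```bash
python3 -c "
from h import *
goal((.58,-.326,.24,-85.1)); print(sensors.state()['wrist_force'])"
```

```text
now [ 0.5871 -0.0933  0.2429] yaw -18.1 w 0.0634 t 18.1
lin [  3.   65.5 223.4] rot [67.  -0.2 -0.2]
[-0.12832606 -0.22775685 -3.49085695]
```

move_arm:
  commands:
    - {"rotation":[0,0,0],"linear":[0,10,35],"gripper":1}
    - {"rotation":[10,0,0],"linear":[0,20,70],"gripper":1}
    - {"rotation":[20,0,0],"linear":[0,30,105],"gripper":1}
    - {"rotation":[30,0,0],"linear":[0,40,140],"gripper":1}
    - {"rotation":[40,0,0],"linear":[0,50,175],"gripper":1}
    - {"rotation":[50,0,0],"linear":[0,60,205],"gripper":1}
    - {"rotation":[60,0,0],"linear":[0,65,223],"gripper":1}
    - {"rotation":[67,0,0],"linear":[0,65,223],"gripper":1}
    - {"rotation":[67,0,0],"linear":[0,65,223],"gripper":1}

```text
time_s: 19.23
eef_pos: [0.5778, -0.3253, 0.2384]
eef_rot: [2.176, 0.095, -2.179]
wrist_force: [-0.4, 0.2, -3.4]
grip_width: 0.0635
```

```bash
python3 -c "
from h import *
goal((.58,-.326,.1139,-85.1)); print(sensors.state()['wrist_force'])"
```

```text
now [ 0.5778 -0.3253  0.2384] yaw -85.1 w 0.0635 t 19.225
lin [124.5   1.   -2.3] rot [0.  0.1 0.1]
[-0.37338967  0.17811629 -3.37971691]
```

move_arm:
  commands:
    - {"rotation":[0,0,0],"linear":[40,1,-2],"gripper":1}
    - {"rotation":[0,0,0],"linear":[80,1,-2],"gripper":1}
    - {"rotation":[0,0,0],"linear":[105,1,-2],"gripper":1}
    - {"rotation":[0,0,0],"linear":[118,1,-2],"gripper":1}
    - {"rotation":[0,0,0],"linear":[124,1,-2],"gripper":1}
    - {"rotation":[0,0,0],"linear":[124,1,-2],"gripper":1}
    - {"rotation":[0,0,0],"linear":[124,1,-2],"gripper":1}

```text
time_s: 20.1
eef_pos: [0.5808, -0.3265, 0.1165]
eef_rot: [2.179, 0.093, -2.176]
wrist_force: [0.3, 0.1, -2.2]
grip_width: 0.0638
```

```bash
python3 -c "
from h import *
goal((.58,-.326,.1139,-85.1)); print(sensors.state()['wrist_force'])"
```

```text
now [ 0.5808 -0.3265  0.1165] yaw -85.1 w 0.0638 t 20.1
lin [ 2.6 -0.6  0.8] rot [ 0.  -0.1 -0. ]
[ 0.26013927  0.09682555 -2.15265071]
```

move_arm:
  commands:
    - {"rotation":[0,0,0],"linear":[2,0,0],"gripper":1}
    - {"rotation":[0,0,0],"linear":[2,0,0],"gripper":1}
    - {"rotation":[0,0,0],"linear":[2,0,0],"gripper":-1}
    - {"rotation":[0,0,0],"linear":[2,0,0],"gripper":-1}
    - {"rotation":[0,0,0],"linear":[2,0,0],"gripper":-1}
    - {"rotation":[0,0,0],"linear":[2,0,0],"gripper":-1}
    - {"rotation":[0,0,0],"linear":[-40,0,0],"gripper":-1}
    - {"rotation":[0,0,0],"linear":[-90,0,0],"gripper":-1}
    - {"rotation":[0,0,0],"linear":[-140,0,0],"gripper":-1}
    - {"rotation":[0,0,0],"linear":[-180,0,0],"gripper":-1}

```text
time_s: 21.35
eef_pos: [0.5805, -0.3264, 0.2979]
eef_rot: [2.179, 0.092, -2.176]
wrist_force: [-0.4, 0.9, 0.1]
grip_width: 0.0942
```

```bash
python3 -c "
from h import *
goal((.606,-.0348,.15,-18.2),(.606,-.0348,.013,-18.2))"
```

```text
now [ 0.5805 -0.3264  0.2979] yaw -85.1 w 0.0942 t 21.35
lin [ 147.7 -288.5  -50.2] rot [-66.9  -0.   -0.1]
lin [ 284.7 -288.6  -50. ] rot [-66.9  -0.   -0.1]
```

move_arm:
  commands:
    - {"rotation":[-9,0,0],"linear":[0,-40,-7],"gripper":-1}
    - {"rotation":[-19,0,0],"linear":[0,-90,-15],"gripper":-1}
    - {"rotation":[-29,0,0],"linear":[0,-140,-24],"gripper":-1}
    - {"rotation":[-39,0,0],"linear":[30,-190,-33],"gripper":-1}
    - {"rotation":[-49,0,0],"linear":[70,-240,-42],"gripper":-1}
    - {"rotation":[-59,0,0],"linear":[110,-288,-50],"gripper":-1}
    - {"rotation":[-67,0,0],"linear":[150,-288,-50],"gripper":-1}
    - {"rotation":[-67,0,0],"linear":[200,-288,-50],"gripper":-1}
    - {"rotation":[-67,0,0],"linear":[230,-288,-50],"gripper":-1}
    - {"rotation":[-67,0,0],"linear":[230,-288,-50],"gripper":-1}

```text
time_s: 22.6
eef_pos: [0.6041, -0.0351, 0.0637]
eef_rot: [1.436, 1.046, -1.441]
wrist_force: [-0.8, -0.1, 1.1]
grip_width: 0.0938
```

```bash
python3 -c "
from h import *
C=cam('wrist');print(proj(C,[.606,-.0348,.029]))
b=save('wrist','w5.png');goal((.606,-.0348,.0165,-18.2))"
```

```text
[[254.63509659 223.45624107]]
now [ 0.6053 -0.035   0.0655] yaw -18.1 w 0.094 t 22.65
lin [49.   0.6 -0.4] rot [0.1 0.  0.1]
```

View pics/w5.png

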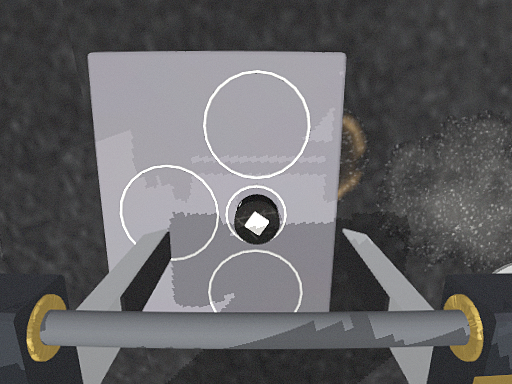

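The specimen top is at (257,223), within about 1 mm of where the jaws are centred.

move_arm:
  commands:
    - {"rotation":[0,0,0],"linear":[25,1.5,0],"gripper":-1}
    - {"rotation":[0,0,0],"linear":[42,1.5,0],"gripper":-1}
    - {"rotation":[0,0,0],"linear":[48,1.5,0],"gripper":-1}
    - {"rotation":[0,0,0],"linear":[48,1.5,0],"gripper":-1}
    - {"rotation":[0,0,0],"linear":[48,1.5,0],"gripper":0}
    - {"rotation":[0,0,0],"linear":[48,1.5,0],"gripper":0.2}
  force: 20

```text
time_s: 23.4
eef_pos: [0.6073, -0.0356, 0.0181]
eef_rot: [1.438, 1.042, -1.437]
wrist_force: [-0.2, -0.1, 0.4]
grip_width: 0.0773
```

```bash
python3 -c "
from h import *
goal();print(sensors.state()['wrist_force'])"
```

```text
now [ 0.6073 -0.0356  0.0181] yaw -18.1 w 0.0773 t 23.4
[-0.16659726 -0.08903475  0.42531101]
```

move_arm:
  commands:
    - {"rotation":[0,0,0],"linear":[1.5,0,0],"gripper":0.2}
    - {"rotation":[0,0,0],"linear":[1.5,0,0],"gripper":0.5}
    - {"rotation":[0,0,0],"linear":[1.5,0,0],"gripper":1}
    - {"rotation":[0,0,0],"linear":[1.5,0,0],"gripper":1}
    - {"rotation":[0,0,0],"linear":[1.5,0,0],"gripper":1}
    - {"rotation":[0,0,0],"linear":[1.5,0,0],"gripper":1}
    - {"rotation":[0,0,0],"linear":[1.5,0,0],"gripper":1}

```text
time_s: 24.28
eef_pos: [0.6069, -0.0356, 0.016]
eef_rot: [1.438, 1.043, -1.438]
wrist_force: [0.3, -0.3, -0.2]
grip_width: 0.0294
```

```bash
python3 -c "
from h import *
goal((.605,-.035,.13,-20.6),(.495,.3535,.13,-20.6));print(sensors.state()['wrist_force'])"
```

```text
now [ 0.6069 -0.0356  0.016 ] yaw -18.1 w 0.0294 t 24.275
lin [-114.   -2.    0.] rot [ 2.5 -0.   0. ]
lin [-114.  -227.2 -335.1] rot [ 2.5 -0.   0. ]
[ 0.30324604 -0.2872076  -0.21268022]
```

move_arm:
  commands:
    - {"rotation":[0,0,0],"linear":[-20,0,0],"gripper":1}
    - {"rotation":[0,0,0],"linear":[-70,0,0],"gripper":1}
    - {"rotation":[0,0,0],"linear":[-114,-10,-14],"gripper":1}
    - {"rotation":[2.5,0,0],"linear":[-114,-43,-64],"gripper":1}
    - {"rotation":[2.5,0,0],"linear":[-114,-76,-112],"gripper":1}
    - {"rotation":[2.5,0,0],"linear":[-114,-109,-160],"gripper":1}
    - {"rotation":[2.5,0,0],"linear":[-114,-142,-209],"gripper":1}
    - {"rotation":[2.5,0,0],"linear":[-114,-175,-258],"gripper":1}
    - {"rotation":[2.5,0,0],"linear":[-114,-208,-306],"gripper":1}
    - {"rotation":[2.5,0,0],"linear":[-114,-227,-335],"gripper":1}

```text
time_s: 25.52
eef_pos: [0.4939, 0.3566, 0.1317]
eef_rot: [1.468, 1.02, -1.466]
wrist_force: [0.8, -1.0, 0.1]
grip_width: 0.0294
```

move_arm:
  commands:
    - {"rotation":[0,0,0],"linear":[0,0,0],"gripper":1}
    - {"rotation":[0,0,0],"linear":[0,0,0],"gripper":1}

```text
time_s: 25.78
eef_pos: [0.4956, 0.3527, 0.1308]
eef_rot: [1.469, 1.016, -1.469]
wrist_force: [0.2, 0.5, 0.2]
grip_width: 0.0296
```

```bash
python3 -c "
from h import *
goal();C=cam('wrist');print(proj(C,[[.4815,.3201,.008],[.495,.3535,.014]]))
b=save('wrist','w6.png');print(sensors.state()['wrist_force'])"
```

```text
now [0.4956 0.3527 0.1308] yaw -20.6 w 0.0296 t 25.775
[[250.6418378  230.43130856]
 [251.47836738 194.26814978]]
[ 0.11693419 -0.92469235 -0.91935691]
```

View pics/w6.png

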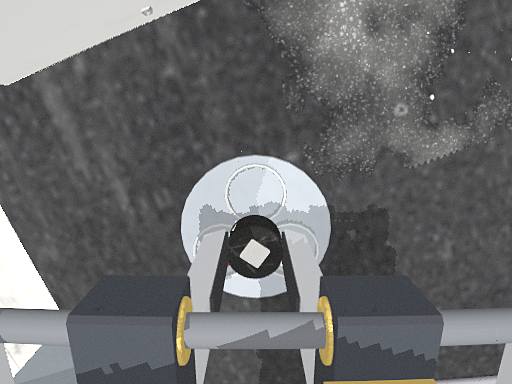

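The empty pocket ring is centred at (256,193) and the disc at (256,225.5).

```bash
python3 -c "
from h import *
C=cam('wrist');s=sensors.state()
p=back(C,[[256,193]],.014)[0];d=back(C,[[256,225.5]],.008)[0];a=np.radians(69.4)
print(p,d,d[:2]+.036*np.array([np.cos(a),np.sin(a)]),proj(C,[s['eef_pos']]))
print(np.degrees(np.arctan2(*(p-d)[[1,0]])))
goal((p[0]-.001,p[1]-.001,.05,-20.6),(p[0]-.001,p[1]-.001,.0165,-20.6))"
```

```text
[0.49947226 0.35268726 0.014     ] [0.48814539 0.3224076  0.008     ] [0.50081169 0.35610574] [[251.475649  244.8476744]]
69.49043553487321
now [0.4959 0.3522 0.1306] yaw -20.7 w 0.0291 t 25.825
lin [80.6  2.5 -0.4] rot [-0.1  0.  -0. ]
lin [114.1   2.5  -0.4] rot [-0.1  0.  -0. ]
```

move_arm:
  commands:
    - {"rotation":[0,0,0],"linear":[30,1.5,-1],"gripper":1}
    - {"rotation":[0,0,0],"linear":[65,1.5,-1],"gripper":1}
    - {"rotation":[0,0,0],"linear":[90,1.5,-1],"gripper":1}
    - {"rotation":[0,0,0],"linear":[102,1.5,-1],"gripper":1}
    - {"rotation":[0,0,0],"linear":[108,1.5,-1],"gripper":1}
    - {"rotation":[0,0,0],"linear":[112,1.5,-1],"gripper":1}
    - {"rotation":[0,0,0],"linear":[112,1.5,-1],"gripper":1}
    - {"rotation":[0,0,0],"linear":[112,1.5,-1],"gripper":1}

```text
time_s: 26.82
eef_pos: [0.4973, 0.3539, 0.0186]
eef_rot: [1.47, 1.017, -1.468]
wrist_force: [-0.7, -0.1, -0.6]
grip_width: 0.0294
```

```bash
python3 -c "
from h import *
goal();save('wrist','w7.png');b=save('top','t1.png');print(sensors.state()['wrist_force'])
w=cv2.imread('pics/w7.png');t=b[178:238,122:182,::-1]
o=np.zeros((384,800,3),np.uint8);o[:,:512]=w;o[:288,512:]=cv2.resize(t,(288,288),interpolation=cv2.INTER_CUBIC);cv2.imwrite('pics/c1.png',o)"
```

```text
now [0.4973 0.3539 0.0186] yaw -20.6 w 0.0294 t 26.825
[ 0.12786605 -0.1781181  -0.90044043]
```

View pics/c1.png

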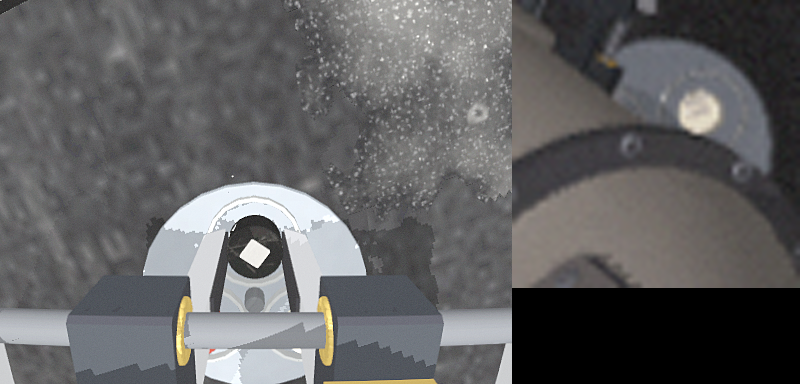

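```bash
python3 -c "
from h import *
C=cam('wrist');s=sensors.state();p=s['eef_pos'];M=R.from_rotvec(s['eef_rot']).as_matrix();z=M[:,2]
def q(d,h): r=p+d*z; return [r[0],r[1],h]
for n,d,h in(('ringfar out',-.0275,.014),('ringfar in',-.025,.014),('puck top far',-.015,.0316),('puck top c',0,.0316),('pin top',.036,.028),('disc far',.036-.106,.008)):print(n,proj(C,[q(d,h)]).round(1))"
```

```text
ringfar out [[251.5 195.1]]
ringfar in [[251.5 199.5]]
puck top far [[251.2 227.2]]
puck top c [[251.3 254.4]]
pin top [[251.5 311. ]]
disc far [[251.4 115.7]]
```

move_arm:
  commands:
    - {"rotation":[0,0,0],"linear":[1.5,0,0],"gripper":1}
    - {"rotation":[0,0,0],"linear":[2,0,0],"gripper":1}
    - {"rotation":[0,0,0],"linear":[2,0,0],"gripper":1}
    - {"rotation":[0,0,0],"linear":[2,0,0],"gripper":0.2}
    - {"rotation":[0,0,0],"linear":[2,0,0],"gripper":0}
    - {"rotation":[0,0,0],"linear":[2,0,0],"gripper":0}
    - {"rotation":[0,0,0],"linear":[-30,0,0],"gripper":0}
    - {"rotation":[0,0,0],"linear":[-80,0,0],"gripper":0}
    - {"rotation":[0,0,0],"linear":[-140,0,0],"gripper":0}
    - {"rotation":[0,0,0],"linear":[-200,0,0],"gripper":-1}

```text
time_s: 28.18
eef_pos: [0.4967, 0.3535, 0.2199]
eef_rot: [1.469, 1.017, -1.469]
wrist_force: [0.8, -0.4, 0.9]
grip_width: 0.0539
```

```bash
python3 -c "
from h import *
goal((.5805,-.3264,.32,-85.1));b=save('wrist','w8.png');print(sensors.state()['wrist_force'])"
```

```text
now [0.4967 0.3535 0.2199] yaw -20.6 w 0.0539 t 28.175
lin [-100.1  317.5  607.1] rot [64.5  0.   0. ]
[2.14837658 2.72226681 8.78207469]
```

View pics/w8.png

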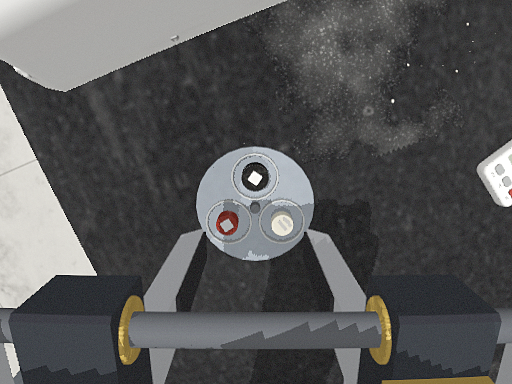

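The black specimen is in the top pocket at (256,178), and the red and cream residents sit in theirs. Now the bottles go back, starting with blue.

move_arm:
  commands:
    - {"rotation":[0,0,0],"linear":[-50,0,0],"gripper":-1}
    - {"rotation":[6,0,0],"linear":[-100,20,38],"gripper":-1}
    - {"rotation":[12,0,0],"linear":[-100,48,92],"gripper":-1}
    - {"rotation":[18,0,0],"linear":[-100,76,146],"gripper":-1}
    - {"rotation":[24,0,0],"linear":[-100,104,200],"gripper":-1}
    - {"rotation":[30,0,0],"linear":[-100,132,254],"gripper":-1}
    - {"rotation":[36,0,0],"linear":[-100,160,307],"gripper":-1}
    - {"rotation":[42,0,0],"linear":[-100,188,360],"gripper":-1}
    - {"rotation":[48,0,0],"linear":[-100,216,413],"gripper":-1}
    - {"rotation":[54,0,0],"linear":[-100,244,466],"gripper":-1}

```text
time_s: 29.48
eef_pos: [0.5614, -0.1702, 0.3182]
eef_rot: [2.08, 0.278, -2.079]
wrist_force: [1.4, -0.2, 1.0]
grip_width: 0.0941
```

```bash
python3 -c "
from h import *
goal((.5805,-.3264,.31,-85.1),(.5805,-.3264,.114,-85.1))"
```

```text
now [ 0.5614 -0.1702  0.3182] yaw -74.8 w 0.0941 t 29.475
lin [  8.2 155.7  22.6] rot [10.3 -0.  -0. ]
lin [204.2 155.7  22.7] rot [10.3 -0.  -0. ]
```

move_arm:
  commands:
    - {"rotation":[4,0,0],"linear":[0,52,8],"gripper":-1}
    - {"rotation":[8,0,0],"linear":[0,104,15],"gripper":-1}
    - {"rotation":[10.3,0,0],"linear":[0,140,20],"gripper":-1}
    - {"rotation":[10.3,0,0],"linear":[0,155.5,22.5],"gripper":-1}
    - {"rotation":[10.3,0,0],"linear":[0,155.5,22.5],"gripper":-1}
    - {"rotation":[10.3,0,0],"linear":[8,155.5,22.5],"gripper":-1}

```text
time_s: 30.22
eef_pos: [0.5817, -0.3226, 0.3103]
eef_rot: [2.176, 0.099, -2.174]
wrist_force: [0.2, 0.3, -0.1]
grip_width: 0.0937
```

```bash
python3 -c "
from h import *
goal((.5805,-.3264,.115,-85.1));b=save('wrist','w9.png');print(sensors.state()['wrist_force'])"
```

```text
now [ 0.5817 -0.3226  0.3103] yaw -84.8 w 0.0937 t 30.225
lin [195.3   3.7   1.7] rot [ 0.3 -0.1  0. ]
[-0.04037012  0.31245539 -1.07068505]
```

View pics/w9.png

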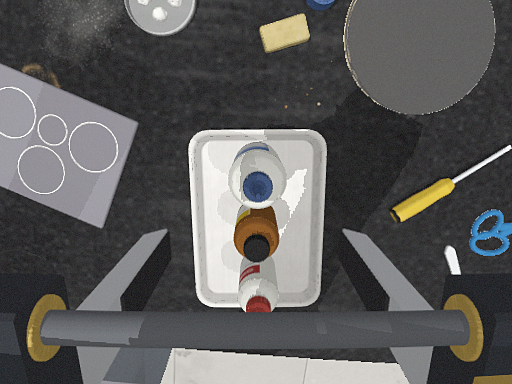

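All three bottles stand upright in the tray. Descending on blue.

move_arm:
  commands:
    - {"rotation":[0.3,0,0],"linear":[45,3.7,1.7],"gripper":-1}
    - {"rotation":[0.3,0,0],"linear":[90,3.7,1.7],"gripper":-1}
    - {"rotation":[0.3,0,0],"linear":[135,3.7,1.7],"gripper":-1}
    - {"rotation":[0.3,0,0],"linear":[170,3.7,1.7],"gripper":-1}
    - {"rotation":[0.3,0,0],"linear":[190,3.7,1.7],"gripper":-1}
    - {"rotation":[0.3,0,0],"linear":[195,3.7,1.7],"gripper":-1}
    - {"rotation":[0.3,0,0],"linear":[195,3.7,1.7],"gripper":0}
    - {"rotation":[0.3,0,0],"linear":[195,3.7,1.7],"gripper":1}
    - {"rotation":[0.3,0,0],"linear":[195,3.7,1.7],"gripper":1}
    - {"rotation":[0.3,0,0],"linear":[195,3.7,1.7],"gripper":1}
  force: 35

```text
time_s: 31.52
eef_pos: [0.5801, -0.328, 0.1157]
eef_rot: [2.179, 0.091, -2.177]
wrist_force: [-0.1, 0.9, 4.7]
grip_width: 0.0639
```

move_arm:
  commands:
    - {"rotation":[0,0,0],"linear":[0,0,0],"gripper":1}
    - {"rotation":[0,0,0],"linear":[0,0,0],"gripper":1}

```text
time_s: 31.78
eef_pos: [0.5802, -0.3281, 0.1157]
eef_rot: [2.18, 0.091, -2.177]
wrist_force: [-0.2, 1.4, 6.7]
grip_width: 0.0642
```

```bash
python3 -c "
from h import *
goal((.5861,-.0934,.24,-18.2));print(sensors.state()['wrist_force'])"
```

```text
now [ 0.5802 -0.3281  0.1157] yaw -85.2 w 0.0642 t 31.775
lin [-124.4 -233.3  -25.7] rot [-67.   -0.   -0.1]
[-0.1881957   1.41751464  6.74830744]
```

move_arm:
  commands:
    - {"rotation":[0,0,0],"linear":[-15,0,0],"gripper":1}
    - {"rotation":[0,0,0],"linear":[-60,0,0],"gripper":1}
    - {"rotation":[0,0,0],"linear":[-110,-10,-1],"gripper":1}
    - {"rotation":[-9,0,0],"linear":[-124,-45,-5],"gripper":1}
    - {"rotation":[-19,0,0],"linear":[-124,-85,-9],"gripper":1}
    - {"rotation":[-29,0,0],"linear":[-124,-125,-14],"gripper":1}
    - {"rotation":[-39,0,0],"linear":[-124,-165,-18],"gripper":1}
    - {"rotation":[-49,0,0],"linear":[-124,-205,-23],"gripper":1}
    - {"rotation":[-59,0,0],"linear":[-124,-233,-26],"gripper":1}
    - {"rotation":[-67,0,0],"linear":[-124,-233,-26],"gripper":1}

```text
time_s: 33.02
eef_pos: [0.5862, -0.091, 0.2399]
eef_rot: [1.434, 1.047, -1.432]
wrist_force: [0.3, -0.7, -3.1]
grip_width: 0.0637
```

move_arm:
  commands:
    - {"rotation":[0,0,0],"linear":[0,0,0],"gripper":1}
    - {"rotation":[0,0,0],"linear":[0,0,0],"gripper":1}

```text
time_s: 33.28
eef_pos: [0.586, -0.0943, 0.2393]
eef_rot: [1.442, 1.039, -1.442]
wrist_force: [0.2, -0.2, -2.7]
grip_width: 0.0637
```

```bash
python3 -c "
from h import *
goal((.5863,-.0934,.122,-18.2));print(sensors.state()['wrist_force'])"
```

```text
now [ 0.586  -0.0943  0.2393] yaw -18.4 w 0.0637 t 33.275
lin [117.3  -0.   -1. ] rot [-0.2  0.  -0. ]
[ 0.22874256 -0.18809095 -2.74185003]
```

move_arm:
  commands:
    - {"rotation":[-0.2,0,0],"linear":[40,0,-1],"gripper":1}
    - {"rotation":[-0.2,0,0],"linear":[75,0,-1],"gripper":1}
    - {"rotation":[-0.2,0,0],"linear":[100,0,-1],"gripper":1}
    - {"rotation":[-0.2,0,0],"linear":[111,0,-1],"gripper":1}
    - {"rotation":[-0.2,0,0],"linear":[117,0,-1],"gripper":1}
    - {"rotation":[-0.2,0,0],"linear":[117,0,-1],"gripper":1}
    - {"rotation":[-0.2,0,0],"linear":[117,0,-1],"gripper":1}

```text
time_s: 34.15
eef_pos: [0.5869, -0.0929, 0.1228]
eef_rot: [1.438, 1.043, -1.436]
wrist_force: [0.1, -0.5, -2.8]
grip_width: 0.0636
```

```bash
python3 -c "
from h import *
goal((.5863,-.0934,.122,-18.2));print(sensors.state()['wrist_force'])"
```

```text
now [ 0.5869 -0.0929  0.1228] yaw -18.0 w 0.0636 t 34.15
lin [ 0.8 -0.4  0.7] rot [ 0.2 -0.  -0.1]
[ 0.10892533 -0.52639358 -2.83576176]
```

move_arm:
  commands:
    - {"rotation":[0,0,0],"linear":[1,-0.5,0.5],"gripper":1}
    - {"rotation":[0,0,0],"linear":[2,-0.5,0.5],"gripper":1}
    - {"rotation":[0,0,0],"linear":[2,-0.5,0.5],"gripper":1}

```text
time_s: 34.52
eef_pos: [0.5865, -0.093, 0.1217]
eef_rot: [1.438, 1.042, -1.435]
wrist_force: [-5.9, 0.6, 18.0]
grip_width: 0.0636
```

move_arm:
  commands:
    - {"rotation":[0,0,0],"linear":[0,0,0],"gripper":-1}
    - {"rotation":[0,0,0],"linear":[0,0,0],"gripper":-1}
    - {"rotation":[0,0,0],"linear":[0,0,0],"gripper":-1}
    - {"rotation":[0,0,0],"linear":[0,0,0],"gripper":-1}
    - {"rotation":[0,0,0],"linear":[-20,0,0],"gripper":-1}
    - {"rotation":[0,0,0],"linear":[-70,0,0],"gripper":-1}
    - {"rotation":[0,0,0],"linear":[-130,0,0],"gripper":-1}
    - {"rotation":[0,0,0],"linear":[-190,0,0],"gripper":-1}

```text
time_s: 35.52
eef_pos: [0.5855, -0.093, 0.3119]
eef_rot: [1.437, 1.044, -1.437]
wrist_force: [-0.1, -0.9, -0.6]
grip_width: 0.0941
```

```bash
python3 -c "
from h import *
goal((.5043,-.3317,.30,-85.1),(.5043,-.3317,.079,-85.1));print(sensors.state()['wrist_force'])"
```

```text
now [ 0.5855 -0.093   0.3119] yaw -18.0 w 0.0941 t 35.525
lin [ 11.9  -3.5 252.1] rot [67.1  0.   0. ]
lin [232.9  -3.5 252.1] rot [67.1  0.   0. ]
[-0.1463885  -0.86539256 -0.56427724]
```

move_arm:
  commands:
    - {"rotation":[9,0,0],"linear":[0,0,42],"gripper":-1}
    - {"rotation":[19,0,0],"linear":[0,-1,90],"gripper":-1}
    - {"rotation":[29,0,0],"linear":[0,-2,140],"gripper":-1}
    - {"rotation":[39,0,0],"linear":[0,-3,190],"gripper":-1}
    - {"rotation":[49,0,0],"linear":[0,-3.5,230],"gripper":-1}
    - {"rotation":[59,0,0],"linear":[0,-3.5,252],"gripper":-1}
    - {"rotation":[67,0,0],"linear":[0,-3.5,252],"gripper":-1}
    - {"rotation":[67,0,0],"linear":[12,-3.5,252],"gripper":-1}
    - {"rotation":[67,0,0],"linear":[12,-3.5,252],"gripper":-1}

```text
time_s: 36.65
eef_pos: [0.5043, -0.3309, 0.2966]
eef_rot: [2.173, 0.101, -2.177]
wrist_force: [-0.9, -0.8, 0.0]
grip_width: 0.0944
```

```bash
python3 -c "
from h import *
goal((.5043,-.3317,.080,-85.1))"
```

```text
now [ 0.5043 -0.3309  0.2966] yaw -84.8 w 0.0944 t 36.65
lin [216.6   1.   -0.3] rot [0.3 0.1 0.1]
```

move_arm:
  commands:
    - {"rotation":[0.3,0,0],"linear":[50,1,0],"gripper":-1}
    - {"rotation":[0.3,0,0],"linear":[100,1,0],"gripper":-1}
    - {"rotation":[0.3,0,0],"linear":[150,1,0],"gripper":-1}
    - {"rotation":[0.3,0,0],"linear":[190,1,0],"gripper":-1}
    - {"rotation":[0.3,0,0],"linear":[210,1,0],"gripper":-1}
    - {"rotation":[0.3,0,0],"linear":[216.5,1,0],"gripper":-1}
    - {"rotation":[0.3,0,0],"linear":[216.5,1,0],"gripper":0}
    - {"rotation":[0.3,0,0],"linear":[216.5,1,0],"gripper":1}
    - {"rotation":[0.3,0,0],"linear":[216.5,1,0],"gripper":1}
    - {"rotation":[0.3,0,0],"linear":[216.5,1,0],"gripper":1}
  force: 30

```text
time_s: 37.9
eef_pos: [0.5049, -0.3327, 0.082]
eef_rot: [2.18, 0.089, -2.179]
wrist_force: [0.1, 0.2, 0.1]
grip_width: 0.0576
```

move_arm:
  commands:
    - {"rotation":[0,0,0],"linear":[0,0,0],"gripper":1}
    - {"rotation":[0,0,0],"linear":[0,0,0],"gripper":1}
    - {"rotation":[0,0,0],"linear":[0,0,0],"gripper":1}

```text
time_s: 38.28
eef_pos: [0.505, -0.3327, 0.0819]
eef_rot: [2.18, 0.089, -2.179]
wrist_force: [-0.2, 0.3, 4.5]
grip_width: 0.0558
```

```bash
python3 -c "
from h import *
goal((.6247,.0245,.32,-18.2));print(sensors.state()['wrist_force'])"
```

```text
now [ 0.505  -0.3327  0.0819] yaw -85.3 w 0.0558 t 38.275
lin [-238.1 -346.1 -148.7] rot [-67.1  -0.   -0. ]
[-0.1961997   0.31566634  4.54877006]
```

move_arm:
  commands:
    - {"rotation":[0,0,0],"linear":[-15,0,0],"gripper":1}
    - {"rotation":[0,0,0],"linear":[-60,0,0],"gripper":1}
    - {"rotation":[0,0,0],"linear":[-115,0,0],"gripper":1}
    - {"rotation":[-7,0,0],"linear":[-165,-30,-13],"gripper":1}
    - {"rotation":[-15,0,0],"linear":[-210,-60,-26],"gripper":1}
    - {"rotation":[-23,0,0],"linear":[-238,-100,-43],"gripper":1}
    - {"rotation":[-32,0,0],"linear":[-240,-145,-62],"gripper":1}
    - {"rotation":[-41,0,0],"linear":[-240,-190,-82],"gripper":1}
    - {"rotation":[-50,0,0],"linear":[-240,-235,-101],"gripper":1}
    - {"rotation":[-59,0,0],"linear":[-240,-280,-120],"gripper":1}

```text
time_s: 39.52
eef_pos: [0.6013, -0.0423, 0.3224]
eef_rot: [1.535, 0.959, -1.535]
wrist_force: [1.2, -0.8, -1.4]
grip_width: 0.0558
```

```bash
python3 -c "
from h import *
goal((.6247,.0245,.31,-18.2));print(sensors.state()['wrist_force'])"
```

```text
now [ 0.6013 -0.0423  0.3224] yaw -26.0 w 0.0558 t 39.525
lin [ 12.4  -8.3 -70.3] rot [-7.8  0.  -0. ]
[ 1.20527833 -0.79947864 -1.38587383]
```

move_arm:
  commands:
    - {"rotation":[-7.8,0,0],"linear":[0,-5,-40],"gripper":1}
    - {"rotation":[-7.8,0,0],"linear":[0,-8,-70],"gripper":1}
    - {"rotation":[-7.8,0,0],"linear":[20,-8,-70],"gripper":1}
    - {"rotation":[-7.8,0,0],"linear":[60,-8,-70],"gripper":1}
    - {"rotation":[-7.8,0,0],"linear":[110,-8,-70],"gripper":1}
    - {"rotation":[-7.8,0,0],"linear":[160,-8,-70],"gripper":1}
    - {"rotation":[-7.8,0,0],"linear":[200,-8,-70],"gripper":1}
    - {"rotation":[-7.8,0,0],"linear":[220,-8,-70],"gripper":1}
    - {"rotation":[-7.8,0,0],"linear":[220,-8,-70],"gripper":1}
    - {"rotation":[-7.8,0,0],"linear":[220,-8,-70],"gripper":1}

```text
time_s: 40.78
eef_pos: [0.6262, 0.0227, 0.1033]
eef_rot: [1.444, 1.038, -1.441]
wrist_force: [-0.1, -0.0, -1.1]
grip_width: 0.0556
```

```bash
python3 -c "
from h import *
goal((.6248,.0245,.088,-18.2));print(sensors.state()['wrist_force'])"
```

```text
now [0.6262 0.0227 0.1033] yaw -18.5 w 0.0556 t 40.775
lin [15.3 -2.  -1.2] rot [-0.3 -0.  -0.1]
[-0.1086946  -0.03435004 -1.10119934]
```

move_arm:
  commands:
    - {"rotation":[-0.3,0,0],"linear":[8,-1.5,-1.2],"gripper":1}
    - {"rotation":[-0.3,0,0],"linear":[13,-1.5,-1.2],"gripper":1}
    - {"rotation":[-0.3,0,0],"linear":[15,-1.5,-1.2],"gripper":1}
    - {"rotation":[-0.3,0,0],"linear":[15,-1.5,-1.2],"gripper":1}

```text
time_s: 41.28
eef_pos: [0.6239, 0.0247, 0.0879]
eef_rot: [1.439, 1.042, -1.439]
wrist_force: [-10.7, 0.3, 22.2]
grip_width: 0.0555
```

```bash
python3 -c "
from h import *
goal((.6248,.0245,.088,-18.2));print(sensors.state()['wrist_force'])"
```

```text
now [0.6239 0.0247 0.0879] yaw -18.2 w 0.0555 t 41.275
lin [-0.1  0.9 -0.1] rot [0. 0. 0.]
[-10.67286187   0.32415859  22.19896879]
```

move_arm:
  commands:
    - {"rotation":[0,0,0],"linear":[-0.5,0.5,0],"gripper":1}
    - {"rotation":[0,0,0],"linear":[-0.5,0.5,0],"gripper":-1}
    - {"rotation":[0,0,0],"linear":[-0.5,0.5,0],"gripper":-1}
    - {"rotation":[0,0,0],"linear":[-0.5,0.5,0],"gripper":-1}
    - {"rotation":[0,0,0],"linear":[-0.5,0.5,0],"gripper":-1}
    - {"rotation":[0,0,0],"linear":[-20,0.5,0],"gripper":-1}
    - {"rotation":[0,0,0],"linear":[-70,0,0],"gripper":-1}
    - {"rotation":[0,0,0],"linear":[-130,0,0],"gripper":-1}
    - {"rotation":[0,0,0],"linear":[-190,0,0],"gripper":-1}
    - {"rotation":[0,0,0],"linear":[-225,0,0],"gripper":-1}

```text
time_s: 42.52
eef_pos: [0.6246, 0.0245, 0.3166]
eef_rot: [1.442, 1.04, -1.435]
wrist_force: [-0.1, 1.1, 0.2]
grip_width: 0.094
```

```bash
python3 -c "
from h import *
goal((.4272,-.3401,.31,-85.1));print(sensors.state()['wrist_force'])"
```

```text
now [0.6246 0.0245 0.3166] yaw -18.2 w 0.094 t 42.525
lin [  5.5 -73.8 408. ] rot [66.9 -0.2 -0.2]
[-0.0786392   1.13489607  0.15911815]
```

move_arm:
  commands:
    - {"rotation":[8,0,0],"linear":[0,-9,50],"gripper":-1}
    - {"rotation":[16,0,0],"linear":[0,-18,102],"gripper":-1}
    - {"rotation":[24,0,0],"linear":[0,-28,155],"gripper":-1}
    - {"rotation":[33,0,0],"linear":[0,-38,208],"gripper":-1}
    - {"rotation":[42,0,0],"linear":[0,-47,260],"gripper":-1}
    - {"rotation":[51,0,0],"linear":[0,-56,312],"gripper":-1}
    - {"rotation":[60,0,0],"linear":[0,-66,364],"gripper":-1}
    - {"rotation":[67,0,0],"linear":[0,-74,408],"gripper":-1}
    - {"rotation":[67,0,0],"linear":[0,-74,408],"gripper":-1}
    - {"rotation":[67,0,0],"linear":[0,-74,408],"gripper":-1}

```text
time_s: 43.78
eef_pos: [0.4269, -0.3396, 0.3124]
eef_rot: [2.179, 0.093, -2.177]
wrist_force: [0.8, -0.0, -0.7]
grip_width: 0.0944
```

```bash
python3 -c "
from h import *
goal((.4272,-.3401,.089,-85.1))"
```

```text
now [ 0.4269 -0.3396  0.3124] yaw -85.1 w 0.0944 t 43.775
lin [223.4   0.5  -0. ] rot [-0.  -0.1 -0. ]
```

move_arm:
  commands:
    - {"rotation":[0,0,0],"linear":[50,0.5,0],"gripper":-1}
    - {"rotation":[0,0,0],"linear":[105,0.5,0],"gripper":-1}
    - {"rotation":[0,0,0],"linear":[155,0.5,0],"gripper":-1}
    - {"rotation":[0,0,0],"linear":[195,0.5,0],"gripper":-1}
    - {"rotation":[0,0,0],"linear":[216,0.5,0],"gripper":-1}
    - {"rotation":[0,0,0],"linear":[223,0.5,0],"gripper":-1}
    - {"rotation":[0,0,0],"linear":[223,0.5,0],"gripper":0}
    - {"rotation":[0,0,0],"linear":[223,0.5,0],"gripper":1}
    - {"rotation":[0,0,0],"linear":[223,0.5,0],"gripper":1}
    - {"rotation":[0,0,0],"linear":[223,0.5,0],"gripper":1}

```text
time_s: 45.02
eef_pos: [0.4267, -0.341, 0.089]
eef_rot: [2.179, 0.091, -2.178]
wrist_force: [-0.3, -0.4, -0.6]
grip_width: 0.0575
```

move_arm:
  commands:
    - {"rotation":[0,0,0],"linear":[0,0,0],"gripper":1}
    - {"rotation":[0,0,0],"linear":[0,0,0],"gripper":1}
    - {"rotation":[0,0,0],"linear":[0,0,0],"gripper":1}

```text
time_s: 45.4
eef_pos: [0.4266, -0.3409, 0.0888]
eef_rot: [2.179, 0.091, -2.178]
wrist_force: [-0.4, -0.0, 6.4]
grip_width: 0.0513
```

```bash
python3 -c "
from h import *
goal((.5446,-.0148,.27,-18.2));print(sensors.state()['wrist_force'])"
```

```text
now [ 0.4266 -0.3409  0.0888] yaw -85.2 w 0.0513 t 45.4
lin [-181.3 -315.1 -144.9] rot [-67.  -0.  -0.]
[-0.37982662 -0.03413961  6.38077671]
```

move_arm:
  commands:
    - {"rotation":[0,0,0],"linear":[-15,0,0],"gripper":1}
    - {"rotation":[0,0,0],"linear":[-65,0,0],"gripper":1}
    - {"rotation":[0,0,0],"linear":[-120,-15,-7],"gripper":1}
    - {"rotation":[-8,0,0],"linear":[-165,-55,-25],"gripper":1}
    - {"rotation":[-17,0,0],"linear":[-181,-98,-45],"gripper":1}
    - {"rotation":[-27,0,0],"linear":[-181,-143,-66],"gripper":1}
    - {"rotation":[-37,0,0],"linear":[-181,-188,-86],"gripper":1}
    - {"rotation":[-47,0,0],"linear":[-181,-233,-107],"gripper":1}
    - {"rotation":[-57,0,0],"linear":[-181,-278,-128],"gripper":1}
    - {"rotation":[-67,0,0],"linear":[-181,-315,-145],"gripper":1}

```text
time_s: 46.65
eef_pos: [0.5447, -0.0128, 0.2703]
eef_rot: [1.435, 1.045, -1.434]
wrist_force: [0.6, 0.1, -2.8]
grip_width: 0.0515
```

move_arm:
  commands:
    - {"rotation":[0,0,0],"linear":[0,0,0],"gripper":1}
    - {"rotation":[0,0,0],"linear":[0,0,0],"gripper":1}

```text
time_s: 46.9
eef_pos: [0.5443, -0.0154, 0.2698]
eef_rot: [1.44, 1.041, -1.441]
wrist_force: [0.5, -0.0, -2.1]
grip_width: 0.0515
```

```bash
python3 -c "
from h import *
goal((.5446,-.0148,.0955,-18.2));print(sensors.state()['wrist_force'])"
```

```text
now [ 0.5443 -0.0154  0.2698] yaw -18.3 w 0.0515 t 46.9
lin [174.3   0.2  -0.8] rot [-0.1  0.   0. ]
[ 0.46815616 -0.04431653 -2.08296539]
```

move_arm:
  commands:
    - {"rotation":[0,0,0],"linear":[45,0,-0.8],"gripper":1}
    - {"rotation":[0,0,0],"linear":[90,0,-0.8],"gripper":1}
    - {"rotation":[0,0,0],"linear":[130,0,-0.8],"gripper":1}
    - {"rotation":[0,0,0],"linear":[157,0,-0.8],"gripper":1}
    - {"rotation":[0,0,0],"linear":[168,0,-0.8],"gripper":1}
    - {"rotation":[0,0,0],"linear":[173.5,0,-0.8],"gripper":1}
    - {"rotation":[0,0,0],"linear":[173.5,0,-0.8],"gripper":1}
    - {"rotation":[0,0,0],"linear":[173.5,0,-0.8],"gripper":1}

```text
time_s: 47.9
eef_pos: [0.5454, -0.0141, 0.0969]
eef_rot: [1.44, 1.041, -1.438]
wrist_force: [-1.0, 0.7, -3.2]
grip_width: 0.052
```

```bash
python3 -c "
from h import *
goal((.5446,-.0148,.0948,-18.2));print(sensors.state()['wrist_force'])"
```

```text
now [ 0.5454 -0.0141  0.0969] yaw -18.2 w 0.052 t 47.9
lin [ 2.1 -0.5  0.9] rot [-0.  -0.  -0.1]
[-1.01315857  0.71051313 -3.24003313]
```

move_arm:
  commands:
    - {"rotation":[0,0,0],"linear":[1,-0.5,0.8],"gripper":1}
    - {"rotation":[0,0,0],"linear":[2,-0.5,0.8],"gripper":1}
    - {"rotation":[0,0,0],"linear":[2,-0.5,0.8],"gripper":1}
    - {"rotation":[0,0,0],"linear":[2,-0.5,0.8],"gripper":-1}
    - {"rotation":[0,0,0],"linear":[2,-0.5,0.8],"gripper":-1}
    - {"rotation":[0,0,0],"linear":[2,-0.5,0.8],"gripper":-1}
    - {"rotation":[0,0,0],"linear":[2,-0.5,0.8],"gripper":-1}
    - {"rotation":[0,0,0],"linear":[-40,0,0],"gripper":-1}
    - {"rotation":[0,0,0],"linear":[-90,0,0],"gripper":-1}
    - {"rotation":[0,0,0],"linear":[-145,0,0],"gripper":-1}

```text
time_s: 49.15
eef_pos: [0.5444, -0.014, 0.2423]
eef_rot: [1.439, 1.043, -1.44]
wrist_force: [0.7, 0.5, -0.7]
grip_width: 0.0937
```

```bash
python3 -c "
from h import *
goal((.43,-.3,.33,-60));print(sensors.state()['wrist_force'])"
```

```text
now [ 0.5444 -0.014   0.2423] yaw -18.2 w 0.0937 t 49.15
lin [-87.7 -19.5 307.5] rot [41.8  0.   0. ]
[ 0.67706176  0.50144167 -0.74325151]
```

Clearing away to view everything from the top camera.

move_arm:
  commands:
    - {"rotation":[0,0,0],"linear":[-50,0,0],"gripper":-1}
    - {"rotation":[0,0,0],"linear":[-88,-5,40],"gripper":-1}
    - {"rotation":[6,0,0],"linear":[-88,-10,90],"gripper":-1}
    - {"rotation":[12,0,0],"linear":[-88,-15,145],"gripper":-1}
    - {"rotation":[20,0,0],"linear":[-88,-20,200],"gripper":-1}
    - {"rotation":[30,0,0],"linear":[-88,-20,255],"gripper":-1}
    - {"rotation":[40,0,0],"linear":[-88,-20,305],"gripper":-1}
    - {"rotation":[42,0,0],"linear":[-88,-20,305],"gripper":-1}
    - {"rotation":[42,0,0],"linear":[-88,-20,305],"gripper":-1}

```text
time_s: 50.28
eef_pos: [0.4308, -0.2968, 0.3289]
eef_rot: [1.928, 0.515, -1.928]
wrist_force: [0.8, -0.5, -0.1]
grip_width: 0.0942
```

```bash
python3 -c "
from h import *
b=save('top','t2.png')[:,:,::-1];a=cv2.imread('pics/t0.png')
f=lambda im,x,y,w,h,s:cv2.resize(im[y:y+h,x:x+w],None,fx=s,fy=s,interpolation=cv2.INTER_CUBIC)
o=np.zeros((600,800,3),np.uint8);o[:360,:400]=f(a,220,135,100,90,4);o[:360,400:]=f(b,220,135,100,90,4);o[360:,:240]=f(b,122,178,60,60,4);o[360:,240:800]=cv2.resize(b,(560,240))
cv2.imwrite('pics/c2.png',o)"
```

```text
(no output)
```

View pics/c2.png

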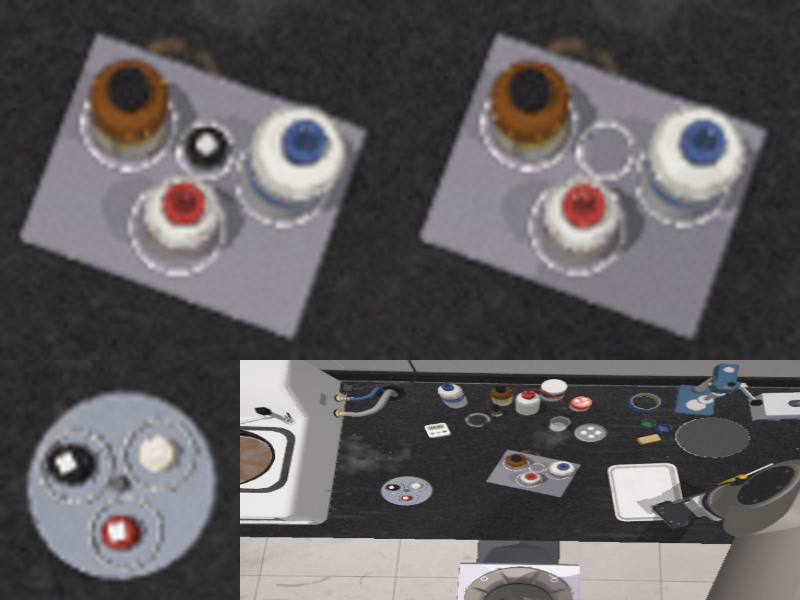

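Before and after match within about 1 px (under 2 mm): amber cap 129→129, red 184→184, blue 305→304. The specimen stands inside its ring and both residents are in place. Handing in.

```bash
python3 -c "
from h import *
print(order.finish_job(),sensors.state()['time_s'])"
```

```text
the job is handed in; nothing more can be done
the job is handed in; nothing more can be done
```

I stood the red, amber and blue bottles in the tray, moved the specimen into the empty pocket, and then put all three bottles back on their rings. The job was handed in after about 50 s of robot time.

**Final checks (top camera, before and after):**
- **Bottles:** all three stand upright, with their caps within about 1 px (under 2 mm) of where they started.
- **Specimen:** it stands inside its pocket, about 1 px off centre.
- **Residents:** the red and cream pucks look undisturbed in their pockets.
- **Forces:** the highest wrist force I read was about 25 N, when the amber bottle touched the stand. I only read it at the end of moves.

**Disagreements:**
- The top and wrist cameras differed by about 5 mm in x, and the wrist calibration looked about 2 mm off sideways.
- The stand's corners put the rings about 4 mm from where both cameras showed them.

I went by the rings and by where the jaws centred on each bottle.

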